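# Seat the rosette in the relief and hold the torch on it

### The job

Put the square-based plaster rosette into the square socket of the round relief and press it down firmly until its base is flush all round. Then draw the torch out of the tool block, turn it to a slant about halfway between upright and level, lens downwards, and keep holding it up still with the lens about 10 cm from the rosette and pointing at it, to check the joint in slanting light. Do not touch the relief or the rosette with the torch, leave everything else where it is, and finish while holding the torch there: do not put it down or let go.

Things in the scene. Friction and masses are not known exactly. Their poses are not given: they have to be found in the camera images.
- rosette_square: white plaster rosette to set in: square base 46 x 46 mm, 16 mm thick, with a round upright boss 28 mm across in the middle, 16 to 34 mm above the underside (upright sides to 29 mm; grip it there). Stands on the table, base down. Origin: centre of the underside; z up, x and y along the base's sides. 60 g. Two other rosettes stand nearby; the three swap places
- rosette_top (a point): point at the very top of the square rosette's boss, 34 mm above its underside: aim the torch at this
- relief: round white plaster relief, 200 mm across, fixed on a fixed sheet of card (212 x 200 x 3 mm). Flat field 120 mm across, 27 mm above the table; around it a carved ring up to 34 mm. In the middle a square socket 50 x 50 mm, 16 mm deep, upright walls: the square rosette fits with 2 mm play each side, any of four ways round. Origin: centre, on the table; x and y along the socket's sides, z up
- socket_mouth (a point): centre of the socket at the level of the field, 27 mm above the table
- socket_floor (a point): centre of the socket's floor, 11 mm above the table: the rosette's underside rests here when its base is flush; axes as the relief's
- tool_block: fixed beech block, 200 (x) x 64 (y) x 70 mm tall, three upright round holes 50 mm deep along its x axis: the torch's (32 mm wide) at x +62 mm, a loop tool at x -8 mm and a carving knife at x -68 mm, both 12 mm thick and up to 181 mm above the table. Origin: centre of the underside
- torch_hole (a point): centre of the mouth of the torch's hole, 70 mm above the table, at the far end of the block; the torch must rise 50 mm to come clear
- torch: dark metal inspection torch, 140 mm long, 110 g, standing lens down in its hole, tail 160 mm above the table. Head (lens end) 30 mm across, 34 mm long, tapering to a 23 mm body from 42 to 125 mm, then a 21 mm rubber tail cap. Origin: centre of the lens face; z from lens to tail, so it shines along -z. Round: x and y may lie anyhow. No switch to work
- rosette_round: bystander: rosette with a round base 56 mm across, 34 mm tall, same boss; too big for the socket. Origin: centre of the underside
- rosette_oblong: bystander: rosette with an oblong base 72 x 34 mm, 34 mm tall, same boss. Origin: centre of the underside
- loop_tool: bystander: wooden-handled wire loop tool standing in the block. Origin: its foot
- carving_knife: bystander: wooden-handled carving knife standing in the block. Origin: its foot
- plaster_tub: bystander: clear round tub of set plaster, 101 mm across, 63 mm tall. Origin: centre of the underside
- small_relief: bystander: small round relief, 124 mm across, 20 mm thick, lying flat. Origin: centre of the underside
- dust_brush: bystander: brush about 180 mm long lying beyond the block. Origin: middle of its underside
Mind the look-alikes: they are no part of the job. Of the things that look like the torch, the middle-sized one is meant.

How it is judged:
By the outcome, as a careful person would: the job done as asked, in the order asked, and still so for the second after the job is handed in, while the arm keeps its last pose, push and grip.
It also fails if it takes over 61 s, if anything falls off the work surface, if the arm or the gripper's body presses on something with over 40 N, if the wrist force passes 120 N, or if a joint passes its speed limit or range.

### The arm

A 6-joint arm with a two-finger parallel gripper is mounted at the origin on the work surface. World frame = base frame: x ahead of the robot, y to its left, z up, the work surface at z = 0. Lengths are in mm, angles in rad, forces in N, time in s.
With the tool pointing down it reaches from about 350 to 975 mm from the base axis. Payload 7.1 kg.
Tool frame: the origin (TCP) lies midway between the tips of the shut fingers; the grasp point (between the pads) lies 19 mm behind it (ctrl.grip_depth is the distance from the TCP to the grasp point, in mm); z points along the fingers, y is the line along which they close (so a half turn about z gives the same grasp; the last joint's range is limited). The gripper opens to 88 mm and grips with 3 to 60 N. Pads are 20 mm wide; open, the fingers measure 115 mm over their backs; the gripper's body (75 mm by 178 mm) begins 61 mm behind the grasp point.
Start: joints at [-1.264, 0.423, 1.63, -0, 1.089, -0.019], TCP at [200.059, -592.099, 222.675] pointing down, gripper open.
Joint ranges: [-3, 3], [-0.9, 2.11], [0.09, 2.58], [-1.31, 4.45], [0.11, 2.69], [-2.54, 2.54]. Speed limits (rad/s): [2.39, 2.39, 3.01, 3.14, 3.14, 3.14].

### API

Orientations are given as a rotation vector (axis times angle).
In Python, from workcell import ctrl, cams gives the robot as it stands.
- The arm moves only by the tool move_arm, never from a script. Its argument "steps" is a list of rows, each a list of 3 entries, a list of its own where there are three numbers: the shift along the tool's x, y, z in units of 25 mm (1.0 is 25 mm), then the turn about the tool's z in units of 5 degrees (1.0 is 5 degrees), then the closure, from 0 (fully open) to 1 (shut). A call has 1 to 20 rows; each row shifts and turns the commanded pose from where the row before left it, along the tool's axes as they then stand; what a row does not reach is not made up. A row lasts 1/12 s, in which the tool goes at most 41.7 mm and 7.16 degrees, less where a joint would pass 70% of its speed; a pose out of reach is approached as far as the arm can. A call is refused whole if a number of a shift passes 1 or a number of a turn 1, either way. A call with a gripper value outside its range is refused whole. The fingers move at their own pace and stop on an object; the grip force is fixed at half the most. Time passes only in rows, so rows that do not move let the fingers close. It gives the time, the measured TCP pose, the force, the opening and the grip force at its end, in the units of the state.
- ctrl.get_obs(): the state, without advancing time (a new reading comes with each control period).
- cams.get_image(name): name is "scene" or "top" or "wrist"; returns a dict with "image" (420x560x3 uint8, red, green, blue), "camera_matrix" (3x3 intrinsics, pixels), "xyz" and "rotation" of the camera in the world; the wrist camera has in their place "mount" (4x4, takes a point from camera to tool coordinates, whose origin is the TCP and whose axes are the flange's). Camera axes: x right, y down, z forward; pixel columns grow to the right and rows downward; lengths in mm; the calibration is good to about 2 mm. The wrist camera is an equidistant fisheye: a pixel r from the principal point sees the ray r / f radians off the axis. A picture is of the moment at which its call begins: read the wrist's pose just before it. There is no depth.
- ctrl.close_job(): hands the job in; it is judged then, once.
Trained networks look in the newest picture that a camera, given by its name, has taken for a name from the list of things; names that differ only in an ending like _2 or _b are one class to them, and where a whole thing is asked for, a point or a joint stands for the part that bears it (a point fixed in the world has none). Each returns a list of dicts, best first, with "p" (0 to 1); they miss things now and then, are a little off and sometimes report something else, mostly with a low value. They report only what shows in the picture. A call takes as long as a camera call. They do not tell look-alikes from the thing itself.
- cams.boxes_of(camera, thing): "rect" ([centre column, centre row, width, height] in pixels, round what is visible of it).
- cams.cut_out(camera, thing): "pixels" (420x560 bool, what is visible of it) and "rect" ([centre column, centre row, width, height] in pixels, round what is visible of it).
The state is a dict: "t": time; "qpos": joint angles; "qvel": joint speeds; "joint_torque": joint torques, N m; "ee_pos": TCP position; "orientation": TCP orientation; "ft_force": force on the tool from outside, world axes, zero at the start; "moment": the same for the moment, N m; "width": finger opening in mm; "grasp_force": force on a finger pad.
Only numpy, scipy, OpenCV 4.12 (cv2) and the standard library are available. Lean on these libraries where they do the work, as an engineer would, in place of code of your own. Each camera call takes 0.05 s, during which the arm holds its last target. There are 200 camera calls.

## Working session

There is one attempt and no reset: what is moved stays moved. The work goes in short steps, Python scripts to look and compute and a tool call to move; the robot and the scene stay as the last step left them, time stands still between calls to the robot, and variables do not carry over. Pictures are saved under pics/ and viewed, at most 10 in all, crops included, and the job is handed in when it is done.

Besides the shell and the picture viewer there is one more tool, called as name(argument=value, ...), one argument or row to a line, values as JSON. move_arm: Moves the arm, as the interface text tells. Its arguments: {"type":"object","properties":{"steps":{"type":"array"}},"required":["steps"]}

```bash
ls; mkdir -p pics
python3 - <<'E'
from workcell import ctrl,cams
import cv2
o=ctrl.get_obs();print({k:o[k] for k in('t','ee_pos','orientation','width')})
for n in("scene","top"):
    d=cams.get_image(n);cv2.imwrite(f"pics/{n}0.png",d["image"][:,:,::-1]);print(n,d["camera_matrix"],d["xyz"],d["rotation"])
    for t in("rosette_square","rosette_round","rosette_oblong","relief","small_relief","tool_block","torch","loop_tool","plaster_tub"):
        print(t,[([int(v) for v in b["rect"]],round(b["p"],2)) for b in cams.boxes_of(n,t)[:5]])
d=cams.get_image("wrist");print(d["mount"],d["camera_matrix"])
E
```

```text
pics
{'t': 0.0, 'ee_pos': array([ 199.91674566, -591.57317147,  221.91438004]), 'orientation': array([-3.09851850e+00, -5.09289947e-01,  3.19083555e-04]), 'width': 87.7721769055928}
scene [[415.04659992   0.         284.26211467]
 [  0.         415.04659992 205.74085788]
 [  0.           0.           1.        ]] [1427.66112872 -489.57169806  706.12004612] [-1.92970499 -1.12144681  0.58754255]
rosette_square [([360, 165, 16, 15], 0.55)]
rosette_round [([327, 176, 17, 13], 0.75), ([190, 275, 33, 52], 0.71)]
rosette_oblong [([362, 198, 26, 16], 0.54)]
relief [([279, 211, 86, 54], 0.95), ([190, 275, 37, 51], 0.6)]
small_relief [([389, 224, 41, 29], 0.74)]
tool_block [([171, 224, 58, 59], 0.59), ([295, 256, 38, 41], 0.52)]
torch [([220, 224, 8, 31], 0.7), ([171, 210, 9, 33], 0.64)]
loop_tool []
plaster_tub [([297, 256, 36, 40], 0.89)]
top [[473.53892029   0.         283.02253823]
 [  0.         473.53892029 199.58330167]
 [  0.           0.           1.        ]] [ 508.00283105  -29.36521039 1155.72213927] [-2.19308751  2.16278537 -0.08406274]
rosette_square [([115, 259, 27, 28], 0.81), 
[... 156 characters left out ...]
rosette_oblong [([166, 194, 28, 17], 0.83)]
relief [([276, 222, 93, 102], 0.86)]
small_relief [([181, 136, 51, 49], 0.72)]
tool_block [([404, 246, 48, 90], 0.78)]
torch [([406, 221, 18, 11], 0.81), ([461, 219, 48, 17], 0.71)]
loop_tool [([413, 250, 14, 5], 0.37)]
plaster_tub [([311, 130, 41, 37], 0.59)]
[[-2.76972791e-04 -9.62166512e-01 -2.72461971e-01  7.35946510e+01]
 [ 9.99999360e-01 -5.65382623e-04  9.80025257e-04  4.94867389e-01]
 [-1.09699275e-03 -2.72461525e-01  9.62166053e-01 -1.62964790e+02]
 [ 0.00000000e+00  0.00000000e+00  0.00000000e+00  1.00000000e+00]] [[325.1922621    0.         276.52781239]
 [  0.         325.1922621  210.59186316]
 [  0.           0.           1.        ]]
```

Run:
```python
import cv2
a=cv2.imread("pics/top0.png");cv2.imwrite("pics/topv.png",cv2.resize(a,(800,600),interpolation=cv2.INTER_CUBIC))
a=cv2.imread("pics/scene0.png")[110:335,120:420];cv2.imwrite("pics/scenev.png",cv2.resize(a,(800,600),interpolation=cv2.INTER_CUBIC))
```

```text
(no output)
```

View pics/topv.png

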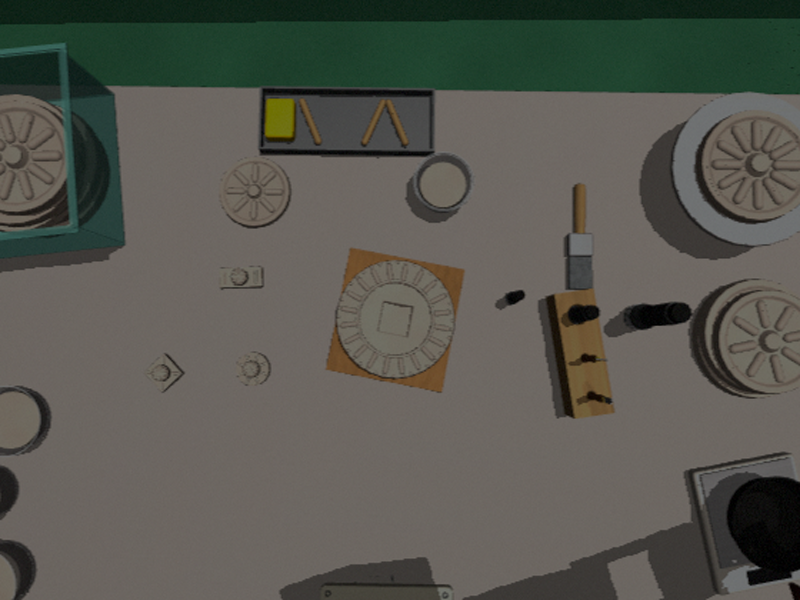

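View pics/scenev.png

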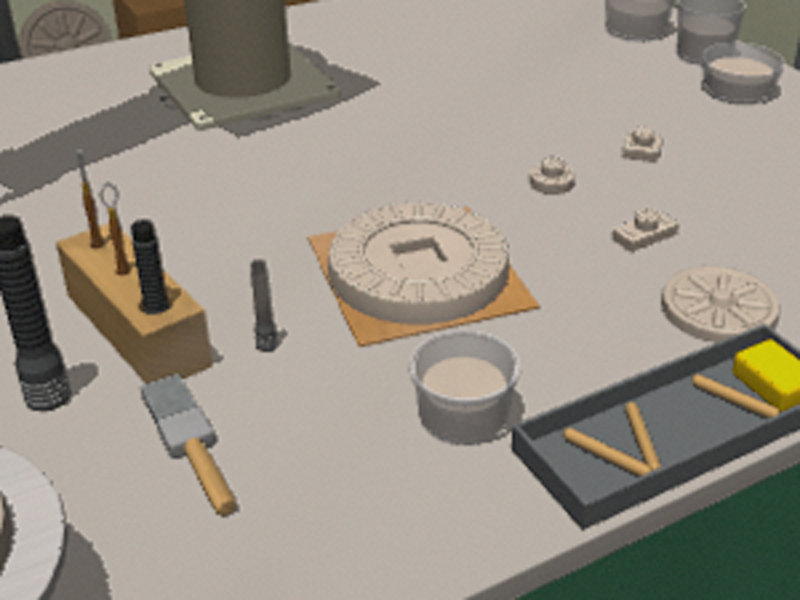

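The `top` picture (800 x 600 view) shows these things:
- **Rosettes:** square one, diamond-turned, at (165,372); round at (251,368); oblong at (241,276).
- **Relief:** on its card with the socket at (395,318). The small relief at (255,190) is a bystander.
- **Torch look-alikes:** small free-standing one at (515,297), one in the block at (582,314), big one at (655,315). The middle-sized one in the block is meant.

The `scene` picture agrees.

```bash
cat > h.py <<'E'
import numpy as np,cv2
from scipy.spatial.transform import Rotation as R
from workcell import ctrl,cams
def cam(n):
    o=ctrl.get_obs(); d=cams.get_image(n)
    if n=="wrist":
        T=np.eye(4);T[:3,:3]=R.from_rotvec(o["orientation"]).as_matrix();T[:3,3]=o["ee_pos"]
        M=T@d["mount"];d["C"],d["R"]=M[:3,3],M[:3,:3]
    else: d["C"],d["R"]=np.array(d["xyz"]),R.from_rotvec(d["rotation"]).as_matrix()
    d["n"]=n;return d
def at(d,px,z):
    px=np.atleast_2d(np.asarray(px,float));K=d["camera_matrix"]
    u=(px-[K[0,2],K[1,2]])/[K[0,0],K[1,1]]
    if d["n"]=="wrist":
        r=np.linalg.norm(u,axis=1,keepdims=True);v=np.hstack([u/np.maximum(r,1e-9)*np.sin(r),np.cos(r)])
    else: v=np.hstack([u,np.ones((len(u),1))])
    v=v@d["R"].T
    return d["C"]+v*((z-d["C"][2])/v[:,2])[:,None]
def proj(d,P):
    K=d["camera_matrix"];c=(np.atleast_2d(P)-d["C"])@d["R"]
    if d["n"]=="wrist":
        q=np.linalg.norm(c[:,:2],axis=1);r=np.arctan2(q,c[:,2]);u=c[:,:2]*(r/np.maximum(q,1e-9))[:,None]
    else: u=c[:,:2]/c[:,2:]
    return u*[K[0,0],K[1,1]]+[K[0,2],K[1,2]]
def delta(P):
    "tool-axis units to world TCP target"
    o=ctrl.get_obs();return R.from_rotvec(o["orientation"]).inv().apply(np.asarray(P)-o["ee_pos"])/25
def psi():
    return np.degrees(np.arctan2(*R.from_rotvec(ctrl.get_obs()["orientation"]).as_matrix()[[1,0],0]))
E
python3 - <<'E'
from h import *
np.set_printoptions(precision=1,suppress=True)
d=cam("top")
for n,p,z in(("sq",(115,260),16),("sqboss",(114,261),34),("rd",(179,258),10),("sock",(276.5,222.5),27),("torchtail",(409,219),160),("blk",(404,246),50),("big base",(445,223),0),("brush",(406,150),10),("brush2",(406,203),15),("tiny",(355,211),0)):
    print(n,at(d,p,z))
for t in("rosette_square","tool_block","relief"):
    c=cams.cut_out("top",t)[0];m=c["pixels"].astype(np.uint8)
    print(t,c["p"],cv2.minAreaRect(cv2.findNonZero(m)))
print("psi",psi())
E
```

```text
sq [[450.2 375.9  16. ]]
sqboss [[448.7 371.8  34. ]]
rd [[456.8 224.2  10. ]]
sock [[544.9  -9.4  27. ]]
torchtail [[ 551.7 -289.9  160. ]]
blk [[ 493.7 -306.6   50. ]]
big base [[ 550.3 -419.3    0. ]]
brush [[ 727.1 -323.1   10. ]]
brush2 [[ 596.6 -320.9   15. ]]
tiny [[ 576.5 -200.2    0. ]]
rosette_square 0.88 ((114.50001525878906, 260.5000305175781), (21.21320343017578, 21.21320343017578), 45.0)
tool_block 0.69 ((406.4049987792969, 247.6640625), (88.62606048583984, 35.162296295166016), 80.78897094726562)
relief 0.59 ((276.98077392578125, 223.59613037109375), (83.74158477783203, 88.25225067138672), 11.309932708740234)
psi 18.668056093418937
```

move_arm(
  steps=[
    [[1, -1, 0], 0, 0],
    [[1, -1, 0], 0, 0],
    [[1, -1, 0], 0, 0],
    [[1, -1, 0], 0, 0],
    [[1, -1, 0], 0, 0],
    [[1, -1, 0], 0, 0],
    [[1, -1, 0], 0, 0],
    [[1, -1, 0], 0, 0],
    [[1, -1, 0], 0, 0],
    [[1, -1, 0], 0, 0],
    [[1, -1, 0], 0, 0],
    [[1, -1, 0], 0, 0],
    [[1, -1, 0], 0, 0],
    [[1, -1, 0], 0, 0],
    [[1, -1, 0], 0, 0],
    [[1, -1, 0], 0, 0],
    [[1, -1, 0], 0, 0],
    [[1, -1, 0], 0, 0],
    [[1, -1, 0], 0, 0],
    [[1, -1, 0], 0, 0],
  ],
)

```text
t: 2.92
ee_pos: [514.3, 43.5, 222.9]
orientation: [3.1, 0.51, 0.001]
ft_force: [1.0, -0.7, 0.2]
width: 87.6
grasp_force: 0.0
```

move_arm(
  steps=[
    [[0.9, -1, 0], 0, 0.3],
    [[0.9, -1, 0], 0, 0.3],
    [[0, -1, 0.5], 0, 0.3],
    [[0, -1, 0.5], 0, 0.3],
    [[0, -1, 0.5], 0, 0.3],
    [[0, -1, 0.5], 0, 0.3],
    [[0, -1, 0.5], 0, 0.3],
    [[0, -1, 0.5], 0, 0.3],
    [[0, -1, 0.4], 0, 0.3],
    [[0, -1, 0.4], 0, 0.3],
    [[0, -1, 0.3], 0, 0.3],
    [[0, -0.7, 0], 0, 0.3],
    [[0, -0.5, 0], 0, 0.3],
    [[0, 0, 0], 0, 0.3],
    [[0, 0, 0], 0, 0.3],
  ],
)

```text
t: 4.17
ee_pos: [458.8, 345.2, 120.4]
orientation: [3.1, 0.511, 0.001]
ft_force: [-0.2, 0.3, 0.7]
width: 61.8
grasp_force: 0.0
```

Run:
```python
from h import *
np.set_printoptions(precision=1,suppress=True)
d=cam("wrist");cv2.imwrite("pics/w1.png",d["image"][:,:,::-1])
cs=cams.cut_out("wrist","rosette_square")
for c in cs: print(c["p"],c["rect"])
c=cs[0];m=c["pixels"].astype(np.uint8)
r=cv2.minAreaRect(cv2.findNonZero(m));print(r)
b=at(d,cv2.boxPoints(r),16);print(b,b.mean(0))
u,v,w,h=[int(k) for k in c["rect"]]
i=d["image"][max(0,v-70):v+70,max(0,u-93):u+93,::-1].copy()
cv2.imwrite("pics/w1c.png",cv2.resize(i,None,fx=4,fy=4,interpolation=cv2.INTER_CUBIC)[:600,:800])
print(max(0,u-93),max(0,v-70))
```

```text
Traceback (most recent call last):
IndexError: list index out of range
```

View pics/w1.png

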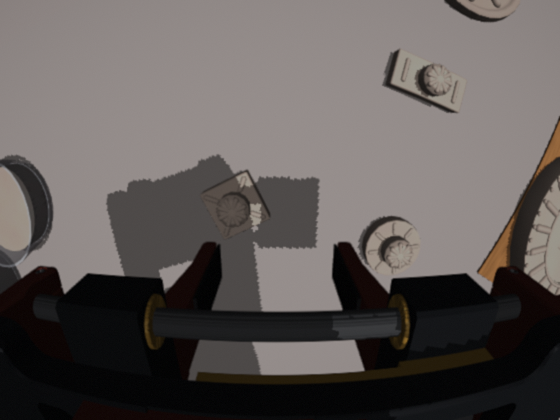

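The wrist picture shows the square rosette, in the gripper's shadow, at (235,203) with its boss at (233,209). The round one is at (393,245) and the oblong at (430,80).

Run:
```python
from h import *
np.set_printoptions(precision=1,suppress=True)
d=cam("wrist");im=d["image"]
i=im[145:265,160:320,::-1];i=np.clip(i.astype(float)*1.8,0,255).astype(np.uint8)
b=at(d,[(248,170),(270,215),(229,238),(201,192)],16);print(b,b.mean(0),at(d,(233,209),34))
# overlay of the model
def model(c,a):
    s=23;q=np.array([[s,s],[s,-s],[-s,-s],[-s,s]])@np.array([[np.cos(a),np.sin(a)],[-np.sin(a),np.cos(a)]])
    return q+c
c=(b.mean(0)[:2]);e=b[1]-b[0];a=np.arctan2(e[1],e[0]);print(np.degrees(a)%90)
i=cv2.resize(i,None,fx=5,fy=5,interpolation=cv2.INTER_CUBIC)
P=proj(d,np.c_[model(c,a),np.full(4,16)]);cv2.polylines(i,[((P-[160,145]+.5)*5).astype(int)],True,(0,0,255),1)
cv2.imwrite("pics/w1c.png",i)
print(psi(),ctrl.get_obs()["ee_pos"])
```

```text
[[483.  376.5  16. ]
 [451.8 346.9  16. ]
 [420.1 374.6  16. ]
 [452.4 409.5  16. ]] [451.8 376.9  16. ] [[452.3 377.9  34. ]]
43.53648782110844
18.60837374646232 [459.2 344.1 120.4]
```

View pics/w1c.png

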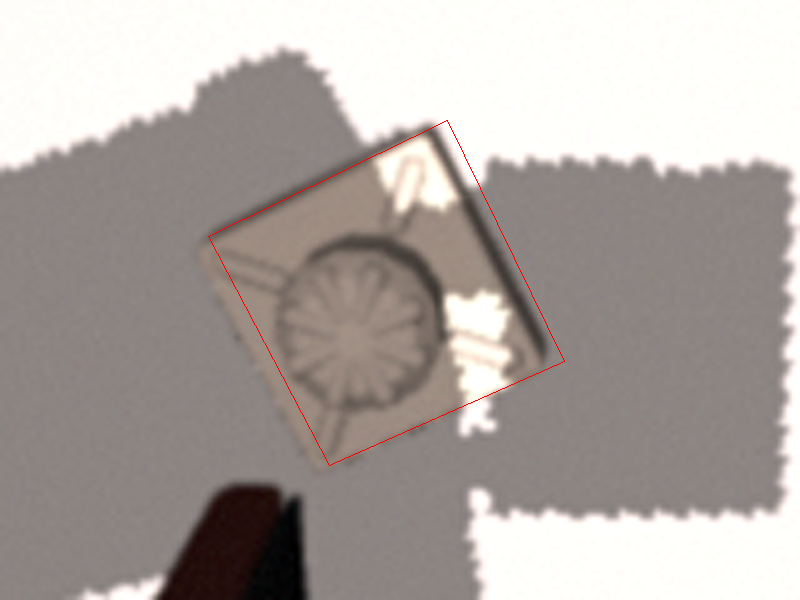

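The crop is the square rosette for certain. The drawn outline is about 2 px too far right, so I refine the corners.

Run:
```python
from h import *
np.set_printoptions(precision=2,suppress=True)
d=cam("wrist")
b=at(d,[(245.7,170.8),(268.5,216),(224.5,238.3),(200.4,193)],16);c=b.mean(0)
print(b,c,at(d,(231.2,209.7),34))
for k in range(4):
    e=b[(k+1)%4]-b[k];print(np.linalg.norm(e),np.degrees(np.arctan2(e[1],e[0]))%90)
print(psi(),delta([c[0],c[1],70]))
```

```text
[[481.89 377.97  16.  ]
 [450.66 347.66  16.  ]
 [418.59 378.21  16.  ]
 [451.5  409.57  16.  ]] [450.66 378.35  16.  ] [[451.39 378.99  34.  ]]
43.51073565268459 44.1416084803877
44.29043854577438 46.39601934415202
45.45833370435585 43.62208298879915
43.84444581079169 43.87569029176233
18.599547523277792 [ 0.11 -1.41  2.02]
```

move_arm(
  steps=[
    [[0.12, -0.71, 1], 0, 0.3],
    [[0, -0.71, 1], 0, 0.3],
    [[0, 0, 1], 0, 0.3],
    [[0, 0, 0.7], 0, 0.3],
    [[0, 0, 0.36], 0, 0.3],
    [[0, 0, 0], 0, 0.3],
    [[0, 0, 0], 0, 0.3],
  ],
)

```text
t: 4.95
ee_pos: [450.6, 379.1, 18.9]
orientation: [3.1, 0.508, -0.0]
ft_force: [0.6, 0.0, 0.2]
width: 61.2
grasp_force: 0.0
```

Run:
```python
from h import *
print(ctrl.get_obs()["ee_pos"],ctrl.get_obs()["width"],delta([451,378.6,18.5]))
d=cam("wrist");i=d["image"][130:330,130:400,::-1];i=np.clip(i.astype(float)*1.8,0,255).astype(np.uint8)
cv2.imwrite("pics/w2.png",cv2.resize(i,(800,592)))
```

```text
[450.62251557 379.10019595  18.88993406] 61.17120599231481 [0.00792576 0.0237792  0.01559855]
```

View pics/w2.png

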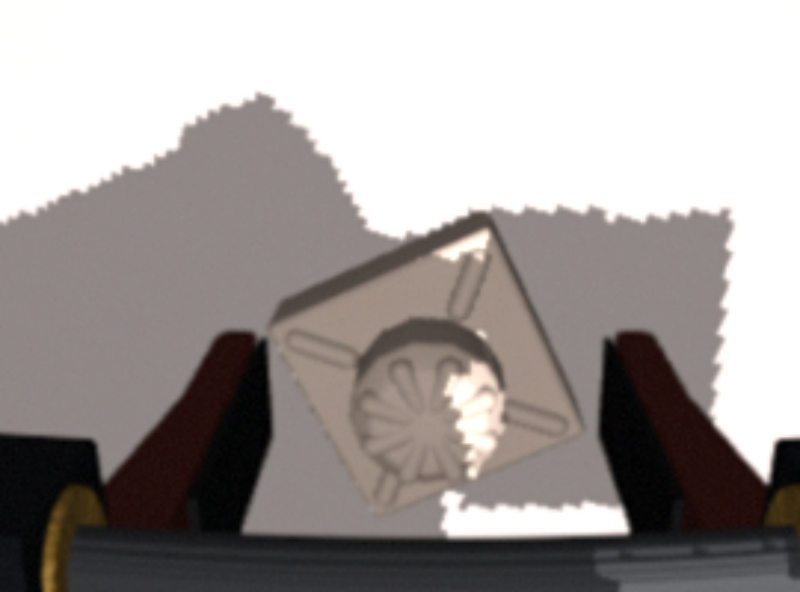

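The boss sits between the fingers, with the pad tips just above the base. I close, lift and carry it towards the relief.

move_arm(
  steps=[
    [[0, 0, 0], 0, 1],
    [[0, 0, 0], 0, 1],
    [[0, 0, 0], 0, 1],
    [[0, 0, 0], 0, 1],
    [[0, 0, 0], 0, 1],
    [[0, 0, -1], 0, 1],
    [[0, 0, -1], 0, 1],
    [[0, 0, -1], 0, 1],
    [[0, 0.4, -1], 0, 1],
    [[-0.2, 1, 0], 0, 1],
    [[-0.2, 1, 0], 0, 1],
    [[-0.2, 1, 0], 0, 1],
    [[-0.2, 1, 0], 0, 1],
    [[-0.2, 1, 0], 0, 1],
    [[-0.2, 1, 0], 0, 1],
    [[-0.2, 1, 0], 0, 1],
    [[0, 1, 0], 0, 1],
    [[0, 1, 0], 0, 1],
    [[0, 1, 0], 0, 1],
    [[0, 0.9, 0], 0, 1],
  ],
)

```text
t: 6.67
ee_pos: [507.8, 99.4, 118.9]
orientation: [3.1, 0.509, 0.0]
ft_force: [-0.3, 0.7, -0.1]
width: 0.4
grasp_force: 0.0
```

Run:
```python
from h import *
o=ctrl.get_obs();print(o["ee_pos"],o["width"],o["grasp_force"],o["t"],psi())
d=cam("wrist");i=d["image"][:,:,::-1]
np.savez("w3.npz",**{k:d[k] for k in("C","R","camera_matrix","image")})
cv2.imwrite("pics/w3.png",cv2.resize(i,(800,600),interpolation=cv2.INTER_CUBIC))
```

```text
[507.78862567  99.38806332 118.89085143] 0.41404127128219004 0.0 6.6667 18.658775435186804
```

View pics/w3.png

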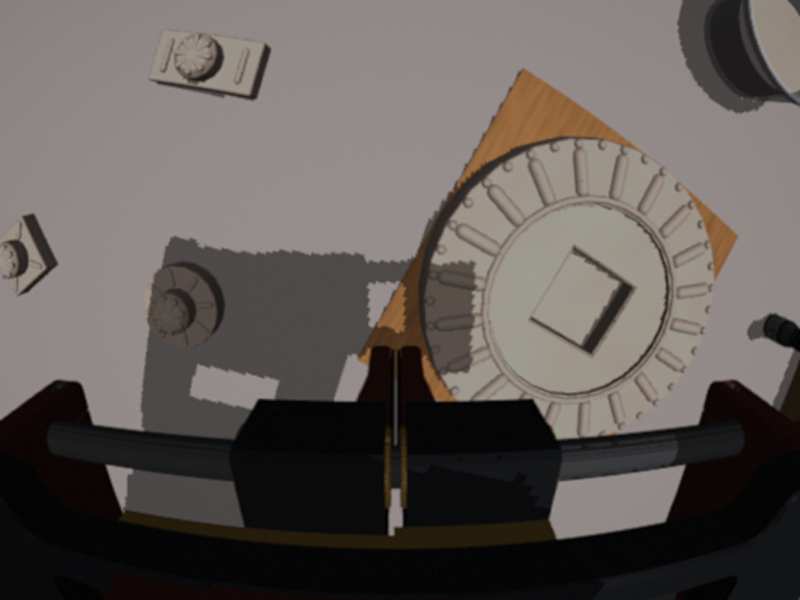

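The rosette slipped and was left behind at (20,255); the fingers probably hadn't finished closing before the lift. The relief's socket shows corners at about (575,248), (634,288), (592,353) and (531,318) in the 800 px view. I measure both from this picture.

Run:
```python
from h import *
np.set_printoptions(precision=1,suppress=True)
f=np.load("w3.npz");d={k:f[k] for k in f};d["n"]="wrist";s=560/800
b=at(d,np.array([(575,248),(634,288),(592,353),(531,318)])*s,27);print(b,b.mean(0))
for k in range(4):
    e=b[(k+1)%4]-b[k];print(np.linalg.norm(e),np.degrees(np.arctan2(e[1],e[0]))%90)
print("rosette boss",at(d,np.array([10,260])*s,34))
o=ctrl.get_obs();print("tcp px/s",proj(d,o["ee_pos"])/s)
for t in("rosette_square",): print([(c["rect"],c["p"]) for c in cams.boxes_of("top",t)])
d=cam("top")
m=[c for c in cams.cut_out("top","rosette_square")]
for c in m: print(c["p"],c["rect"],at(d,np.argwhere(c["pixels"])[:,::-1].mean(0),15))
```

```text
[[573.3   9.8  27. ]
 [564.7 -39.   27. ]
 [516.7 -29.7  27. ]
 [525.2  19.2  27. ]] [545.   -9.9  27. ]
49.5817933416324 79.99135558626074
48.90884215413936 79.03689726180082
49.6477754540753 80.18329767944935
49.07627468845302 78.96343458920447
rosette boss [[452.7 367.8  34. ]]
tcp px/s [[400.4 368.9]]
[([114.3, 260.6, 26.2, 25.7], 0.57)]
0.81 [117.2, 260.6, 26.4, 29.0] [[449.  373.8  15. ]]
```

move_arm(
  steps=[
    [[0.2, -1, 0], 0, 0.3],
    [[0.2, -1, 0], 0, 0.3],
    [[0.2, -1, 0], 0, 0.3],
    [[0.2, -1, 0], 0, 0.3],
    [[0.2, -1, 0], 0, 0.3],
    [[0.2, -1, 0], 0, 0.3],
    [[0.1, -1, 0], 0, 0.3],
    [[0, -1, 0], 0, 0.3],
    [[0, -1, 0], 0, 0.3],
    [[0, -0.9, 0], 0, 0.3],
    [[0, 0, 0], 0, 0.3],
    [[0, 0, 0], 0, 0.3],
  ],
)

```text
t: 7.87
ee_pos: [457.7, 347.2, 118.6]
orientation: [3.099, 0.515, -0.0]
ft_force: [0.6, -0.5, -0.0]
width: 61.4
grasp_force: 0.0
```

Run:
```python
from h import *
np.set_printoptions(precision=2,suppress=True)
o=ctrl.get_obs();print(o["ee_pos"],o["width"],o["t"])
d=cam("wrist")
np.savez("w4.npz",**{k:d[k] for k in("C","R","camera_matrix","image")})
px=proj(d,[[450.9,378.6,16]])[0];print(px)
u,v=(px-[80,60]).astype(int);i=d["image"][v:v+120,u:u+160,::-1];i=np.clip(i.astype(float)*1.8,0,255).astype(np.uint8)
cv2.imwrite("pics/w4.png",cv2.resize(i,(800,600),interpolation=cv2.INTER_CUBIC));print(u,v)
```

```text
[457.69 347.21 118.56] 61.36662848925995 7.8667
[238.   204.53]
157 144
```

View pics/w4.png

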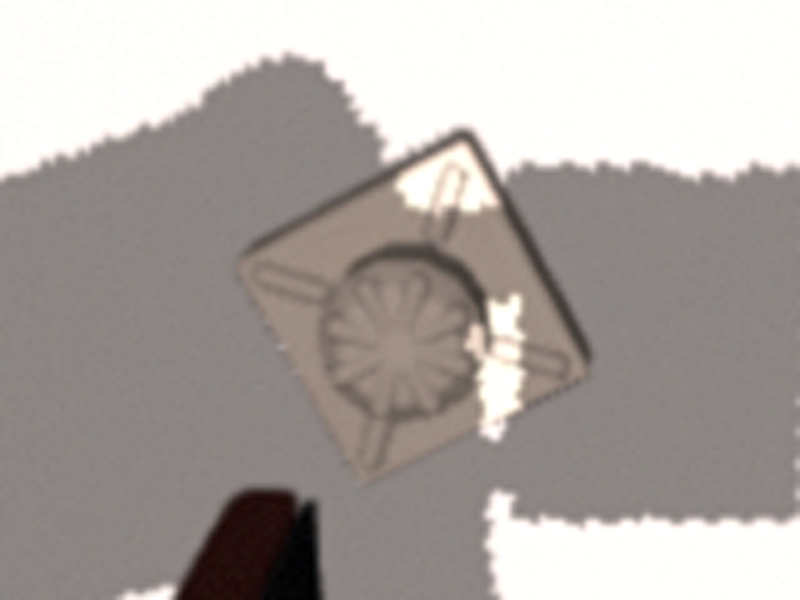

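Run:
```python
from h import *
np.set_printoptions(precision=2,suppress=True)
f=np.load("w4.npz");d={k:f[k] for k in f};d["n"]="wrist"
g=lambda p:np.array(p)/5+[156.6,143.6]
b=at(d,g([(463,135),(588,360),(367,479),(239,258)]),16);c=b.mean(0)
print(c,at(d,g((398,342)),34))
for k in range(4):
    e=b[(k+1)%4]-b[k];print(np.linalg.norm(e),np.degrees(np.arctan2(e[1],e[0]))%90)
print(psi(),delta([c[0],c[1],18.3]))
```

```text
[450.22 377.36  16.  ] [[449.75 377.62  34.  ]]
43.89864134623069 46.82769415765546
44.62966093541031 48.199885337202886
44.915503457568406 46.06840523171264
44.021690950543245 46.90035463016038
18.80044774493413 [ 0.11 -1.28  4.01]
```

move_arm(
  steps=[
    [[0.11, -0.64, 1], 0, 0.3],
    [[0, -0.64, 1], 0, 0.3],
    [[0, 0, 1], 0, 0.3],
    [[0, 0, 0.7], 0, 0.3],
    [[0, 0, 0.32], 0, 0.3],
    [[0, 0, 0], 0, 0.3],
    [[0, 0, 0], 0, 1],
    [[0, 0, 0], 0, 1],
    [[0, 0, 0], 0, 1],
    [[0, 0, 0], 0, 1],
    [[0, 0, 0], 0, 1],
    [[0, 0, 0], 0, 1],
    [[0, 0, 0], 0, 1],
    [[0, 0, 0], 0, 1],
    [[0, 0, 0], 0, 1],
    [[0, 0, 0], 0, 1],
  ],
)

```text
t: 9.25
ee_pos: [451.7, 377.0, 18.7]
orientation: [-3.1, -0.51, -0.001]
ft_force: [-0.2, -1.4, 6.0]
width: 27.0
grasp_force: 30.0
```

move_arm(
  steps=[
    [[0, 0, -0.4], 0, 1],
    [[0, 0, -0.8], 0, 1],
    [[0, 0, -1], 0, 1],
    [[0, 0, -1], 0, 1],
    [[-0.1, 1, 0], 0, 1],
    [[-0.1, 1, 0], 0, 1],
    [[-0.1, 1, 0], 0, 1],
    [[-0.1, 1, 0], 0, 1],
    [[-0.1, 1, 0], 0, 1],
    [[-0.1, 1, 0], 0, 1],
    [[-0.1, 1, 0], 0, 1],
    [[-0.1, 1, 0], 0, 1],
    [[-0.1, 1, 0], 0, 1],
    [[-0.1, 1, 0], 0, 1],
    [[-0.1, 1, 0], 0, 1],
    [[-0.1, 1, 0], 0, 1],
    [[-0.1, 1, 0], 0, 1],
    [[-0.1, 1, 0], 0, 1],
    [[0, 1, 0], 0, 1],
    [[0, 0.85, 0], 0, 1],
  ],
)

```text
t: 10.92
ee_pos: [545.2, -11.3, 98.6]
orientation: [3.1, 0.509, 0.0]
ft_force: [-1.2, 0.2, -0.9]
width: 26.7
grasp_force: 30.0
```

move_arm(
  steps=[
    [[0, 0, 0], -1, 1],
    [[0, 0, 0], -1, 1],
    [[0, 0, 0], -1, 1],
    [[0, 0, 0], -1, 1],
    [[0, 0, 0], -1, 1],
    [[0, 0, 0], -1, 1],
    [[0, 0, 0], -0.5, 1],
    [[0, 0, 0], 0, 1],
    [[0, 0, 0], 0, 1],
  ],
)

```text
t: 11.67
ee_pos: [545.0, -9.7, 98.5]
orientation: [-2.835, -1.354, -0.0]
ft_force: [-0.6, 0.2, -0.6]
width: 26.5
grasp_force: 30.0
```

Run:
```python
from h import *
np.set_printoptions(precision=2,suppress=True)
o=ctrl.get_obs();print(o["ee_pos"],o["width"],o["grasp_force"],o["t"],psi(),delta([545,-9.9,60]))
d=cam("wrist")
np.savez("w5.npz",**{k:d[k] for k in("C","R","camera_matrix","image")})
i=d["image"][130:340,140:420,::-1];i=np.clip(i.astype(float)*1.5,0,255).astype(np.uint8)
cv2.imwrite("pics/w5.png",cv2.resize(i,(800,600),interpolation=cv2.INTER_CUBIC))
```

```text
[544.99  -9.75  98.45] 26.514780260207875 29.99952408950776 11.6667 51.07869403749334 [-0.    0.    1.54]
```

View pics/w5.png

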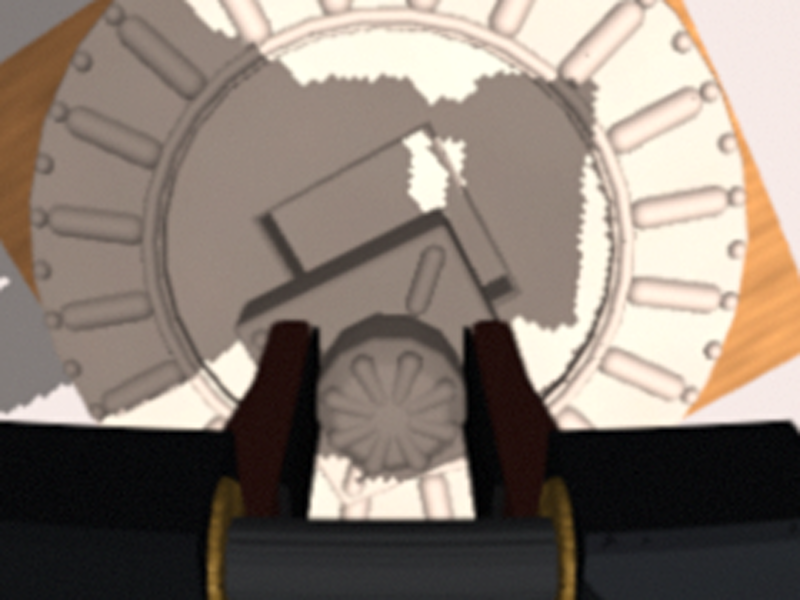

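Run:
```python
from h import *
np.set_printoptions(precision=2,suppress=True)
f=np.load("w5.npz");d={k:f[k] for k in f};d["n"]="wrist"
s=280/800;g=lambda p:np.array(p)*s+[139.7,129.7]
# base-top visible corners (left, top), point on right edge
for z in(96,93,90):
    b=at(d,g([(243,325),(440,218),(493,315)]),z);L,T,E=b
    a1=np.degrees(np.arctan2(*(T-L)[[1,0]]))%90;a2=np.degrees(np.arctan2(*(E-T)[[1,0]]))%90
    u=(L-T)/np.linalg.norm(L-T);a=np.arctan2(u[1],u[0]);v=np.array([-u[1],u[0],0]); v=v*np.sign(v@(E-T))
    print(z,np.linalg.norm(T-L),a1,a2,"centre",T+23*u+23*v)
    print(" boss top",at(d,g((392,405)),z+18))
q=at(d,g([(265,215),(430,126),(512,285)]),27);print("socket corners",q,[np.degrees(np.arctan2(*(q[i+1]-q[i])[[1,0]]))%90 for i in(0,1)],"centre",(q[0]+q[2])/2)
print(proj(d,ctrl.get_obs()["ee_pos"]),(proj(d,ctrl.get_obs()["ee_pos"])-[139.7,129.7])/s,ctrl.get_obs()["width"])
```

```text
96 43.21816174349697 80.64310743164052 79.67123642065971 centre [543.93 -11.88  96.  ]
 boss top [[545.06 -10.13 114.  ]]
93 44.001942459363356 80.6431074316405 79.67123642065988 centre [543.55 -12.61  93.  ]
 boss top [[544.12 -11.3  111.  ]]
90 44.785723175229855 80.6431074316405 79.67123642065974 centre [543.17 -13.34  90.  ]
 boss top [[543.18 -12.47 108.  ]]
socket corners [[526.5   19.79  27.  ]
 [574.74  11.01  27.  ]
 [565.29 -36.55  27.  ]] [np.float64(79.68903371946698), np.float64(78.75364206949823)] centre [545.89  -8.38  27.  ]
[[276.4  258.31]] [[390.57 367.47]] 27.087330905004524
```

move_arm(
  steps=[
    [[0.05, 0, 0.5], 0, 1],
    [[0, 0, 0.8], 0, 1],
    [[0, 0, 0.5], 0, 1],
    [[0, 0, 0.2], 0, 1],
    [[0, 0, 0.15], 0, 1],
    [[0, 0, 0.15], 0, 1],
    [[0, 0, 0.15], 0, 1],
    [[0, 0, 0.1], 0, 1],
    [[0, 0, 0], 0, 1],
  ],
)

```text
t: 12.47
ee_pos: [548.2, -5.9, 38.2]
orientation: [-2.834, -1.354, -0.008]
ft_force: [-8.3, 19.8, 39.8]
width: 26.8
grasp_force: 56.2
```

It caught on the rim with 40 N upward. I back off and look at how it sits in the grip.

move_arm(
  steps=[
    [[0, 0, -0.4], 0, 1],
    [[0, 0, -0.8], 0, 1],
    [[0, 0, -0.6], 0, 1],
    [[0, 0, -0.6], 0, 1],
    [[0, 0, 0], 0, 1],
    [[0, 0, 0], 0, 1],
  ],
)

```text
t: 12.97
ee_pos: [546.5, -8.8, 94.9]
orientation: [2.833, 1.356, 0.002]
ft_force: [0.0, -0.4, -0.6]
width: 26.5
grasp_force: 36.1
```

Run:
```python
from h import *
np.set_printoptions(precision=2,suppress=True)
o=ctrl.get_obs();print(o["ee_pos"],o["width"],o["grasp_force"],o["t"],psi())
d=cam("wrist")
np.savez("w6.npz",**{k:d[k] for k in("C","R","camera_matrix","image")})
i=d["image"][160:310,180:380,::-1];i=np.clip(i.astype(float)*1.5,0,255).astype(np.uint8)
cv2.imwrite("pics/w6.png",cv2.resize(i,(800,600),interpolation=cv2.INTER_CUBIC))
```

```text
[546.46  -8.83  94.85] 26.479104274633016 36.05620970254677 12.9667 51.15257358425218
```

View pics/w6.png

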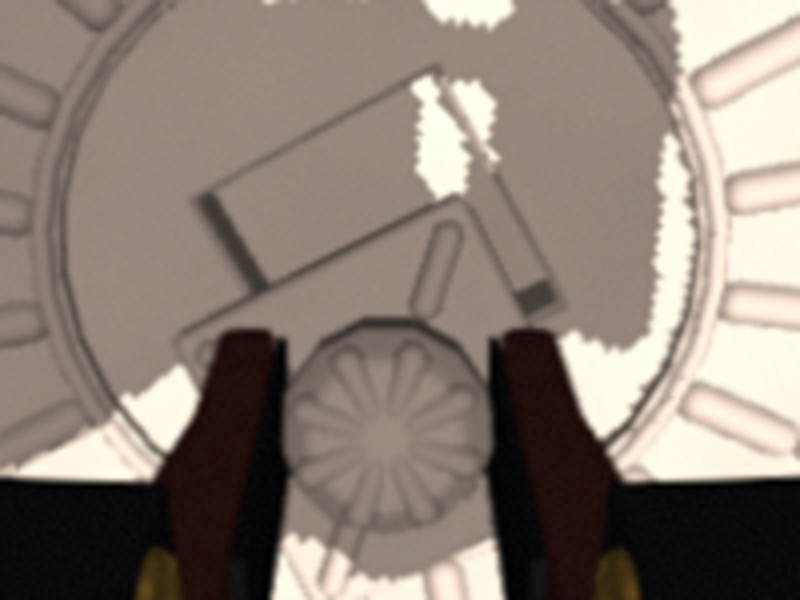

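The `w6` view shows the rosette pitched in the grip: its near wall has vanished and its front edge at (460,200) is lowered. It therefore caught on the side towards tool -x. I re-level it on empty table near (425,125), then squeeze it twice at right angles so its boss is centred on the TCP.

move_arm(
  steps=[
    [[0.16, -1, 0], 0, 1],
    [[0.16, -1, 0], 0, 1],
    [[0.16, -1, 0], 0, 1],
    [[0.16, -1, 0], 0, 1],
    [[0.16, -1, 0], 0, 1],
    [[0.16, -1, 0.3], 0, 1],
    [[0.16, -1, 0.7], 0, 1],
    [[0, 0, 1], 0, 1],
    [[0, 0, 0.4], 0, 1],
    [[0, 0, 0.2], 0, 1],
    [[0, 0, 0.2], 0, 1],
    [[0, 0, 0.1], 0, 1],
    [[0, 0, 0.1], 0, 1],
    [[0, 0, 0], 0, 1],
  ],
)

```text
t: 14.18
ee_pos: [425.8, 121.5, 19.5]
orientation: [-2.834, -1.355, 0.006]
ft_force: [-5.4, -2.3, 8.4]
width: 27.0
grasp_force: 30.0
```

move_arm(
  steps=[
    [[0, 0, 0.05], 0, 1],
    [[0, 0, 0], 0, 0.45],
    [[0, 0, -0.05], 0, 0.45],
    [[0, 0, 0], -1, 0.45],
    [[0, 0, 0], -1, 0.45],
    [[0, 0, 0], -1, 0.45],
    [[0, 0, 0], -1, 0.45],
    [[0, 0, 0], -1, 0.45],
    [[0, 0, 0], -1, 0.45],
    [[0, 0, 0], -1, 0.45],
    [[0, 0, 0], -1, 0.45],
    [[0, 0, 0], -1, 0.45],
    [[0, 0, 0], -1, 0.45],
    [[0, 0, 0], -1, 0.45],
    [[0, 0, 0], -1, 0.45],
    [[0, 0, 0], -1, 0.45],
    [[0, 0, 0], -1, 0.45],
    [[0, 0, 0], -1, 0.45],
    [[0, 0, 0], -1, 0.45],
  ],
)

```text
t: 15.77
ee_pos: [428.3, 122.7, 19.8]
orientation: [1.293, 2.862, 0.002]
ft_force: [-0.0, -0.7, 0.2]
width: 48.3
grasp_force: 0.0
```

move_arm(
  steps=[
    [[0, 0, 0], -1, 0.45],
    [[0, 0, 0], -1, 0.45],
    [[0, 0, 0], 0, 0.45],
    [[0, 0, 0.03], 0, 1],
    [[0, 0, 0], 0, 1],
    [[0, 0, 0], 0, 1],
    [[0, 0, 0], 0, 1],
    [[0, 0, 0], 0, 1],
    [[0, 0, 0], 0, 1],
    [[0, 0, 0], 0, 1],
    [[0, 0, 0], 0, 1],
  ],
)

```text
t: 16.68
ee_pos: [427.1, 122.7, 18.7]
orientation: [1.045, 2.963, -0.0]
ft_force: [0.2, -1.6, 1.5]
width: 26.5
grasp_force: 30.0
```

Run:
```python
from h import *
np.set_printoptions(precision=2,suppress=True)
o=ctrl.get_obs();print(o["ee_pos"],o["width"],o["grasp_force"],o["ft_force"],o["t"],psi())
f=np.load("w6.npz");d={k:f[k] for k in f};d["n"]="wrist"
g=lambda p:np.array(p)/4+[179.6,159.6]
q=at(d,g([(196,200),(437,67),(562,302)]),27);print("socket",q,"centre",(q[0]+q[2])/2)
# in-hand angle now
d=cam("wrist");np.savez("w7.npz",**{k:d[k] for k in("C","R","camera_matrix","image")})
i=d["image"][150:300,180:380,::-1];i=np.clip(i.astype(float)*1.5,0,255).astype(np.uint8)
cv2.imwrite("pics/w7.png",cv2.resize(i,(800,600),interpolation=cv2.INTER_CUBIC))
```

```text
[427.11 122.71  18.71] 26.540132905411127 30.000284230336547 [ 0.19 -1.59  1.53] 16.6833 141.15824789547548
socket [[524.46  20.23  27.  ]
 [574.64  11.66  27.  ]
 [565.31 -38.58  27.  ]] centre [544.89  -9.18  27.  ]
```

View pics/w7.png

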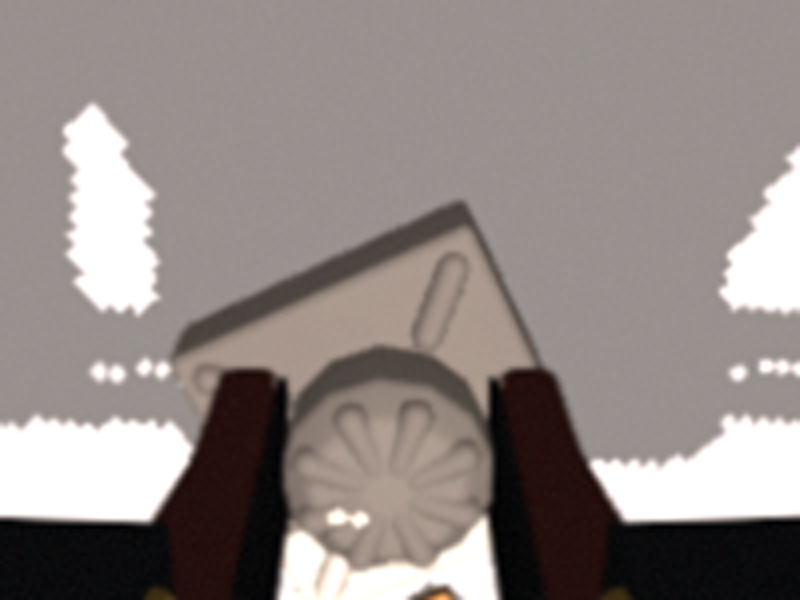

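Run:
```python
from h import *
np.set_printoptions(precision=2,suppress=True)
f=np.load("w7.npz");d={k:f[k] for k in f};d["n"]="wrist"
g=lambda p:np.array(p)/4+[179.6,149.6]
o=ctrl.get_obs();M=R.from_rotvec(o["orientation"]).inv()
for z in(16,17):
    L,T,E=at(d,g([(178,355),(457,230),(530,363)]),z)
    a1=np.degrees(np.arctan2(*(T-L)[[1,0]]))%90;a2=np.degrees(np.arctan2(*(E-T)[[1,0]]))%90
    u=(L-T)/np.linalg.norm(L-T);v=np.array([-u[1],u[0],0]); v=v*np.sign(v@(E-T));c=T+23*u+23*v
    print(np.linalg.norm(L-T),a1,a2,c,"tool offs",M.apply(c-o["ee_pos"]))
b=at(d,g((387,470)),34);print("boss",b,M.apply(b-o["ee_pos"]),psi())
```

```text
41.87771410837162 76.24037994812983 79.85035384352601 [426.21 119.57  16.  ] tool offs [-1.28 -3.01  2.71]
41.62494470104491 76.24037994812993 79.85035384352602 [425.97 119.7   17.  ] tool offs [-1.01 -3.06  1.71]
boss [[424.04 123.72  34.  ]] [[  3.02  -1.14 -15.29]] 141.16354330176623
```

move_arm(
  steps=[
    [[0, 0, -0.4], 0, 1],
    [[0, 0, -1], 0, 1],
    [[0, 0, -1], 0, 1],
    [[-0.98, 0, 0], 0, 1],
    [[-1, -0.2, 0], 0, 1],
    [[-1, -0.2, 0], 0, 1],
    [[-1, -0.2, 0], 0, 1],
    [[-1, -0.2, 0], 0, 1],
    [[-1, -0.2, 0], 0, 1],
    [[-1, -0.15, 0], 0, 1],
    [[0, 0, 0], -0.4, 1],
    [[0, 0, 0.4], 0, 1],
    [[0, 0, 0.4], 0, 1],
    [[0, 0, 0], 0, 1],
    [[0, 0, 0], 0, 1],
  ],
)

```text
t: 17.98
ee_pos: [543.4, -8.5, 57.6]
orientation: [-0.991, -2.978, 0.001]
ft_force: [0.4, 0.1, -0.8]
width: 27.1
grasp_force: 30.0
```

Run:
```python
from h import *
np.set_printoptions(precision=2,suppress=True)
o=ctrl.get_obs();print(o["ee_pos"],o["width"],psi(),o["t"],delta([545.1,-9.2,47]))
d=cam("wrist");np.savez("w8.npz",**{k:d[k] for k in("C","R","camera_matrix","image")})
# straight segments in the central area, as world lines at field height and at base-top height
g=cv2.cvtColor(d["image"],cv2.COLOR_RGB2GRAY)
s=cv2.createLineSegmentDetector().detect(g)[0][:,0]
for l in s:
    L=np.hypot(l[2]-l[0],l[3]-l[1])
    if L>12 and 160<l[0]<400 and 120<l[1]<300 and 160<l[2]<400 and l[3]<300:
        out=[]
        for z in(27,o["ee_pos"][2]-2.5):
            a=at(d,l[:2],z)[0];b=at(d,l[2:],z)[0];th=np.arctan2(*(b-a)[[1,0]])
            out+= [np.degrees(th)%90,*a[:2],*b[:2]]
        print(l.round(0),np.round(out,1))
```

```text
[543.43  -8.45  57.61] 27.06710297546305 143.17887586368226 17.9833 [-0.07  0.02  0.42]
[336. 280. 357. 279.] [ 53.3 590.    5.1 598.9  17.   53.3 574.6   9.5 582.2  19.7]
[199. 280. 217. 280.] [ 53.8 534.6 -69.2 541.9 -59.3  53.8 527.3 -54.  533.5 -45.5]
[323. 260. 335. 280.] [ 85.2 572.1   6.6 589.8   5.1  85.2 559.4  10.8 574.5   9.5]
[218. 278. 229. 262.] [ 19.4 541.2 -57.6 536.3 -43.8  19.4 532.9 -44.1 528.8 -32.3]
[228. 263. 235. 242.] [ 33.1 536.5 -44.9 528.  -31.8  33.1 528.9 -33.2 521.6 -22.1]
[314. 237. 321. 252.] [ 77.8 555.4  11.3 566.5   8.9  77.8 545.   14.8 554.5  12.8]
[359. 277. 369. 248.] [ 38.5 598.   18.9 584.4  36.1  38.5 581.5  21.3 569.8  36. ]
[188. 246. 193. 261.] [ 63.8 511.4 -58.4 521.6 -63.4  63.8 507.4 -44.8 516.1 -49.1]
[196. 277. 186. 251.] [ 68.1 531.9 -69.8 513.3 -62.3  68.1 525.  -54.5 509.1 -48.1]
[287. 291. 267. 292.] [ 55.4 576.7 -26.  569.  -37.3  55.4 563.3 -17.1 556.6 -26.8]
[299. 280. 287. 291.] [  9.1 575.  -14.7 576.9 -26.4   9.1 561.8  -7.4 563.4 -17.4]
[324. 245. 309. 215.] [ 80.4 563.9  13.  541.1  16.8  80.4 552.3  16.2 532.9  19.5]
[178
[... 6435 characters left out ...]
7.3 483.5 -24.5 480.8 -15.8]
[172. 147. 197. 172.] [  8.2 455.9 -25.  478.  -21.8   8.2 460.  -16.2 478.8 -13.5]
[182. 232. 184. 214.] [ 41.5 501.5 -55.7 493.5 -46.6  41.5 499.  -42.5 492.1 -34.7]
[266. 149. 244. 154.] [ 66.2 492.8  20.5 487.3   7.8  66.2 491.6  22.6 486.8  11.8]
[383. 143. 357. 167.] [  7.8 531.5  80.5 534.5  58.4   7.8 524.7  73.9 527.2  55.1]
[228. 141. 214. 114.] [ 80.1 475.    5.4 457.3   8.4  80.1 476.4   9.7 461.2  12.3]
[303. 137. 309. 101.] [ 44.  500.   41.9 484.7  57.7  44.  497.7  40.9 484.6  54.5]
[202. 166. 188. 153.] [  9.  476.9 -17.  465.5 -18.8   9.  478.   -9.4 468.2 -10.9]
[266. 136. 261. 104.] [ 61.8 486.4  24.9 469.7  33.9  61.8 486.   26.4 471.8  34.1]
```

Line fits put the rosette parallel to the socket (79° against 79.8°) and level, but 2.4 mm short in +y. I correct that and lower it gently.

move_arm(
  steps=[
    [[0.05, 0.08, 0.2], 0, 1],
    [[0, 0, 0.2], 0, 1],
    [[0, 0, 0.1], 0, 1],
    [[0, 0, 0.1], 0, 1],
    [[0, 0, 0.1], 0, 1],
    [[0, 0, 0], 0, 1],
  ],
)

```text
t: 18.53
ee_pos: [544.9, -6.7, 40.7]
orientation: [-0.992, -2.98, 0.0]
ft_force: [-0.4, -0.5, 0.2]
width: 26.7
grasp_force: 30.0
```

It is about 5 mm inside the socket with no force. I carry on down.

move_arm(
  steps=[
    [[0, 0, 0.1], 0, 1],
    [[0, 0, 0.1], 0, 1],
    [[0, 0, 0.1], 0, 1],
    [[0, 0, 0.08], 0, 1],
    [[0, 0, 0.05], 0, 1],
    [[0, 0, 0], 0, 1],
  ],
)

```text
t: 19.03
ee_pos: [545.0, -6.7, 30.1]
orientation: [-0.992, -2.98, 0.0]
ft_force: [-0.1, 0.2, -0.7]
width: 26.6
grasp_force: 30.0
```

move_arm(
  steps=[
    [[0, 0, 0.04], 0, 1],
    [[0, 0, 0.04], 0, 1],
    [[0, 0, 0.04], 0, 1],
    [[0, 0, 0], 0, 1],
  ],
)

```text
t: 19.37
ee_pos: [545.3, -6.7, 29.6]
orientation: [0.992, 2.981, 0.0]
ft_force: [-7.5, -0.6, 25.1]
width: 26.7
grasp_force: 30.0
```

Floor reached at TCP 29.6 (18.6 + 11) with 25 N. I release, rise, shut the fingers and press on the boss top (z 45).

move_arm(
  steps=[
    [[0, 0, -0.08], 0, 1],
    [[0, 0, 0], 0, 0.5],
    [[0, 0, 0], 0, 0.5],
    [[0, 0, 0], 0, 0.5],
    [[0, 0, 0], 0, 0.5],
    [[0, 0, -0.5], 0, 0.5],
    [[0, 0, -0.8], 0, 0.5],
    [[0, 0, 0], 0, 1],
    [[0, 0, 0], 0, 1],
    [[0, 0, 0], 0, 1],
    [[0, 0, 0], 0, 1],
    [[0, 0, 0], 0, 1],
    [[0, 0, 0], 0, 1],
    [[0, 0, 0], 0, 1],
    [[0, 0, 0], 0, 1],
    [[0, 0, 0], 0, 1],
    [[0, 0, 0.4], 0, 1],
    [[0, 0, 0.12], 0, 1],
    [[0, 0, 0], 0, 1],
  ],
)

```text
t: 20.95
ee_pos: [544.3, -6.7, 47.7]
orientation: [-0.992, -2.979, 0.001]
ft_force: [-0.8, -0.7, 0.0]
width: 0.5
grasp_force: 0.0
```

move_arm(
  steps=[
    [[0, 0, 0.06], 0, 1],
    [[0, 0, 0.06], 0, 1],
    [[0, 0, 0.06], 0, 1],
    [[0, 0, 0], 0, 1],
  ],
)

```text
t: 21.28
ee_pos: [545.3, -6.7, 44.9]
orientation: [0.992, 2.981, 0.0]
ft_force: [-2.3, 0.3, 6.7]
width: 0.7
grasp_force: 3.3
```

move_arm(
  steps=[
    [[0, 0, 0.06], 0, 1],
    [[0, 0, 0.04], 0, 1],
    [[0, 0, 0], 0, 1],
    [[0, 0, 0], 0, 1],
  ],
)

```text
t: 21.62
ee_pos: [545.4, -6.8, 44.5]
orientation: [0.992, 2.98, 0.0]
ft_force: [-9.0, -0.2, 29.8]
width: 0.3
grasp_force: 14.6
```

The boss top is at 44.5-44.9 under 30 N, so the base is flush. Next comes the torch: I rise and turn to line up with the block.

move_arm(
  steps=[
    [[0, 0, -0.3], 0, 1],
    [[0, 0, -0.8], 1, 0.4],
    [[0, 0, -1], 1, 0.4],
    [[0, 0, -1], 1, 0.4],
    [[0, 0, -1], 1, 0.4],
    [[0, 0, -1], 1, 0.4],
    [[0, 0, -1], 1, 0.4],
    [[0, 0, -1], 1, 0.4],
    [[0, 0, -0.7], 1, 0.4],
    [[0, 0, 0], 1, 0.4],
    [[0, 0, 0], 1, 0.4],
    [[0, 0, 0], 1, 0.4],
    [[0, 0, 0], 1, 0.4],
    [[0, 0, 0], 1, 0.4],
    [[0, 0, 0], 1, 0.4],
    [[0, 0, 0], 1, 0.4],
    [[0, 0, 0], 1, 0.4],
    [[0, 0, 0], 1, 0.4],
    [[0, 0, 0], 1, 0.4],
    [[0, 0, 0], 1, 0.4],
  ],
)

```text
t: 23.28
ee_pos: [545.1, -6.7, 237.0]
orientation: [2.871, 1.276, 0.0]
ft_force: [1.1, 0.2, -0.3]
width: 53.2
grasp_force: 0.0
```

move_arm(
  steps=[
    [[0, 0, 0], 1, 0.4],
    [[0, 0, 0], 1, 0.4],
    [[0, 0, 0], 1, 0.4],
    [[0, 0, 0], 1, 0.4],
    [[0, 0, 0], 1, 0.4],
    [[0, 0, 0], 1, 0.4],
    [[0, 0, 0], 1, 0.4],
    [[0, 0, 0], 0.8, 0.4],
    [[0, 0, 0], 0, 0.4],
  ],
)

```text
t: 24.03
ee_pos: [545.2, -6.7, 237.0]
orientation: [-3.132, -0.247, -0.0]
ft_force: [1.2, 0.2, -0.7]
width: 52.7
grasp_force: 0.0
```

Run:
```python
from h import *
np.set_printoptions(precision=2,suppress=True)
o=ctrl.get_obs();print(o["ee_pos"],o["width"],psi(),o["t"],delta([520,-215,230]))
d=cam("top");g=d["image"]
for c in cams.cut_out("top","rosette_square")[:3]:print("sq",c["p"],at(d,np.argwhere(c["pixels"])[:,::-1].mean(0),35))
for c in cams.cut_out("top","torch")[:4]:print("torch",c["p"],c["rect"])
```

```text
[545.16  -6.74 236.95] 52.727448938127 9.025324205697567 24.0333 [-2.3   8.07  0.28]
sq 0.57 [[ 483.04 -333.54   35.  ]]
torch 0.78 [460.8, 221.3, 46.4, 19.7]
```

move_arm(
  steps=[
    [[-0.4, 1, 0], 0, 0.4],
    [[-0.4, 1, 0], 0, 0.4],
    [[-0.4, 1, 0], 0, 0.4],
    [[-0.4, 1, 0], 0, 0.4],
    [[-0.4, 1, 0], 0, 0.4],
    [[-0.4, 1, 0], 0, 0.4],
    [[-0.4, 1, 0], 0, 0.4],
    [[-0.4, 1, 0], 0, 0.4],
    [[0, 0.7, 0], 0, 0.4],
    [[0, 0, 0], 0, 0.4],
    [[0, 0, 0], 0, 0.4],
  ],
)

```text
t: 25.1
ee_pos: [500.7, -234.7, 236.8]
orientation: [-3.131, -0.25, 0.0]
ft_force: [0.1, 0.0, -0.4]
width: 52.9
grasp_force: 0.0
```

Run:
```python
from h import *
np.set_printoptions(precision=1,suppress=True)
o=ctrl.get_obs();print(o["ee_pos"],psi(),o["t"])
d=cam("wrist");cv2.imwrite("pics/w9.png",d["image"][:,:,::-1])
for P in([551.7,-289.9,160],[551.7,-289.9,70]): print("pred",proj(d,P))
for t in("torch","tool_block","rosette_square","relief","loop_tool","carving_knife"):
    for c in cams.cut_out("wrist",t)[:4]:
        m=c["pixels"].astype(np.uint8);r=cv2.minAreaRect(cv2.findNonZero(m));b=cv2.boxPoints(r)
        print(t,round(c["p"],2),np.array(c["rect"]),"rect",r)
        if t=="torch":
            ys,xs=np.nonzero(m)
            for k in(xs.argmin(),xs.argmax(),ys.argmin(),ys.argmax()): print("  ext",xs[k],ys[k],at(d,(xs[k],ys[k]),160)[0])
        if t=="tool_block": print(at(d,b,70))
        if t=="relief": print(at(d,c["rect"][:2],30))
        if t=="rosette_square": print(at(d,c["rect"][:2],36))
```

```text
[ 500.7 -234.7  236.8] 9.127912463151818 25.1
pred [[358.  165.2]]
pred [[336.6 153.1]]
torch 0.87 [361.9 157.1  52.5  42.1] rect ((359.6463317871094, 158.18292236328125), (54.826778411865234, 27.86737060546875), 24.775142669677734)
  ext 334 149 [ 560.4 -269.3  160. ]
  ext 385 161 [ 558.9 -310.6  160. ]
  ext 345 137 [ 570.7 -275.8  160. ]
  ext 368 177 [ 544.2 -299.7  160. ]
torch 0.59 [467.5 183.8 113.5  71.5] rect ((466.9456481933594, 182.62933349609375), (127.76815032958984, 38.906288146972656), 22.796520233154297)
  ext 406 164 [ 560.  -328.6  160. ]
  ext 527 193 [ 561.3 -466.6  160. ]
  ext 417 150 [ 572.8 -335.5  160. ]
  ext 505 218 [ 533.2 -445.9  160. ]
torch 0.53 [258.9 111.1  22.5  18.8] rect ((260.2500305175781, 110.2500228881836), (20.50609588623047, 16.970561981201172), 45.0)
  ext 251 106 [ 581.7 -203.8  160. ]
  ext 271 111 [ 580.2 -218.7  160. ]
  ext 256 102 [ 585.1 -206.9  160. ]
  ext 259 120 [ 572.3 -211.1  160. ]
tool_block 0.93 [343.4 203.8  70.5 177.3] rect ((343.0631408691406, 205.16387939453125), (68.59657287597656, 179.123779296875), 1.5481576919555664)
[[ 387.4 -289.1   70. ]
 [ 585.7 -257.2   70. ]
 [ 598.1 -328.1   70. ]
 [ 394.8 -373.1   70. ]]
relief 0.73 [125.3 129.2 162.2 185.3] rect ((114.50997161865234, 123.49966430664062), (140.88958740234375, 163.77610778808594), 16.491525650024414)
[[542.5 -43.7  30. ]]
relief 0.62 [16.  13.3 26.4 25. ] rect ((16.0, 12.0), (24.0, 32.0), 90.0)
[[705.4 181.7  30. ]]
loop_tool 0.98 [358.2 235.9  36.4  44.5] rect ((356.5630187988281, 235.2632598876953), (53.206485748291016, 11.508041381835938), 56.88865280151367)
loop_tool 0.55 [343.2 204.9  68.2 175. ] rect ((342.96875, 204.96005249023438), (67.47736358642578, 177.2807159423828), 1.22757887840271)
```

Run:
```python
from h import *
np.set_printoptions(precision=1,suppress=True)
d=cam("wrist");d["n"]="wrist"
t=at(d,(371.8,163.8),160)[0];print("tail",t,"foot@70",at(d,(345,151.5),70)[0])
print("big base",at(d,[(412,162),(425,165)],[0,40][0]),"big tail@190",at(d,(505,196),190))
b=at(d,cv2.boxPoints(((343.06,205.16),(68.6,179.1),1.548)),70)
# hough circle for tail, shadows aside
g=cv2.cvtColor(d["image"],cv2.COLOR_RGB2GRAY)[135:190,325:400]
print(g[::5,::5])
r=cv2.HoughCircles(cv2.resize(g,None,fx=4,fy=4,interpolation=cv2.INTER_CUBIC),cv2.HOUGH_GRADIENT,1,20,param1=60,param2=15,minRadius=44,maxRadius=68)
if r is not None:
    for c in r[0][:4]: p=c[:2]/4+[325,135];print(p,c[2]/4,at(d,p,160))
```

```text
tail [ 555.1 -299.2  160. ] foot@70 [ 555.3 -296.9   70. ]
big base [[ 555.9 -405.4    0. ]
 [ 555.9 -425.5    0. ]] big tail@190 [[ 556.3 -410.   190. ]]
[[126 129 137 135 135 124 126 129 129 136 135 146 155 155 155]
 [127 131 139 118  36  32  40 123 128 137 135 148 156 156 156]
 [129 132 127  18   9   8  12  20 126 138 134 151 156 155 156]
 [120  68  30   8   8   8   8   8  38  59 111 154 155 156 156]
 [ 66  67  24   7   8   8   6  27   1  18  19  24 158 156 156]
 [ 67  69  56  10   3   8   9   8  18  21  19  19  53 157 123]
 [ 69  68  72  44  20   2  10   5  20  18  19  18  18  81  82]
 [136 100 137 138 127 110  44  15  17  19  18  19  30  82  83]
 [137 136 142 140 135 129 132 126  27  18  19  21  82  82  82]
 [136 136 142 140 135 128 133 135 132 140 128 153  82  83  82]
 [139 138 142 140 135 129 133 136 134 140 130 156 133  84  90]]
[373.9 165.4] 13.2 [[ 554.2 -301.1  160. ]]
[349.9 154.1] 15.175 [[ 559.1 -280.6  160. ]]
[369.9 162.4] 15.175 [[ 555.9 -297.4  160. ]]
```

move_arm(
  steps=[
    [[0.6, 1, 0], 0, 0.4],
    [[0.6, 1, 0], 0, 0.4],
    [[0.54, 0.88, 0], 0, 0.4],
    [[0, 0, 0], -1, 0.4],
    [[0, 0, 0], -1, 0.4],
    [[0, 0, 0], -1, 0.4],
    [[0, 0, 0], -1, 0.4],
    [[0, 0, 0], -1, 0.4],
    [[0, 0, 0], -1, 0.4],
    [[0, 0, 0], -1, 0.4],
    [[0, 0, 0], -0.2, 0.4],
    [[0, 0, 0.8], 0, 0.4],
    [[0, 0, 0.4], 0, 0.4],
    [[0, 0, 0], 0, 0.4],
    [[0, 0, 0], 0, 0.4],
  ],
)

```text
t: 26.75
ee_pos: [554.8, -298.0, 206.2]
orientation: [-2.9, -1.205, 0.002]
ft_force: [0.6, 0.3, 0.8]
width: 52.6
grasp_force: 0.0
```

Run:
```python
from h import *
np.set_printoptions(precision=1,suppress=True)
o=ctrl.get_obs();print(o["ee_pos"],psi(),o["t"],o["width"])
d=cam("wrist");cv2.imwrite("pics/w10.png",d["image"][:,:,::-1])
print("tcp",proj(d,o["ee_pos"]),"pred tail",proj(d,[555,-299,160]))
for c in cams.cut_out("wrist","torch")[:4]:
    m=c["pixels"].astype(np.uint8);print(round(c["p"],2),np.array(c["rect"]),cv2.minAreaRect(cv2.findNonZero(m)))
r=cv2.cvtColor(d["image"],cv2.COLOR_RGB2GRAY)[180:270,220:335];print(r[::6,::6])
```

```text
[ 554.8 -298.   206.2] 45.12329042127986 26.75 52.61398702274518
tcp [[276.1 258.4]] pred tail [[277.6 231.4]]
0.95 [357.3 264.9  32.4  45. ] ((360.2170104980469, 261.4905700683594), (57.98575973510742, 14.47215747833252), 60.945396423339844)
0.73 [228.9 110.7  37.8  23.1] ((228.44232177734375, 109.78845977783203), (33.73197555541992, 20.984426498413086), 11.309932708740234)
0.65 [281.8 217.6  32.8  66.9] ((279.5, 217.0), (62.0, 31.0), 90.0)
[[ 85  85  84  85  85  57  67  67  67  71  71  69  68  63  65  65  86 104
   92 108]
 [ 84  86  85  86  85 120  67  68  71  47  31  57  64  65  67  67 132 134
  155 159]
 [ 85  86  85  85  55  68  70  71  19  11   8  17  35  66  67  66 140 137
  142 160]
 [ 84  86  85  40  70  69  70  54  10   8  11   9  19  67  67  71 139 134
  161 161]
 [ 86  86  74  70  69  70  73  49   6   8   8   9  18  66  71  72 135 161
  161 160]
 [ 85  86  52  70  70  73  74  69   6  10   8   8  14  67  72  68 159 161
  160 160]
 [ 84  35  71  70 140 144  73  71  10  22  11  30   5 115  68 122 160 160
  161 161]
 [ 66  70 113 138 144 142 141 135  10   6   9   6  22 139 134 161 161 161
  160 161]
 [120 140 137 145 144 143 136 132  17   9   9  10   8 132 161 161 161 159
  161 160]
 [139 138 142 145 143 137 130 135  19   9  11   9   8 161 110  84  84  92
  130 127]
 [137 139 145 143 139 131 133 136   8  11   9  11  52 156  85  84  84  85
   84  75]
 [ 12  14 143 143 133 133 136 139 135  27  10  46 160 151  85  85  86  84
   19  12]
 [ 13   2  63  20 114 136 139 137 142 140 131 161 160 161 116  85  84  84
    2  13]
 [  6   2  32  22  42 138 140 140 143 130 161 160 160 161 160 161 144  85
    3   7]
 [  6   1  27  22 136 140 139 144 133 161 161 161 161 160 161 161 161 162
    4   4]]
```

move_arm(
  steps=[
    [[-0.02, 0.07, 0.7], 0, 0.4],
    [[0, 0, 1], 0, 0.4],
    [[0, 0, 1], 0, 0.4],
    [[0, 0, 0.8], 0, 0.4],
    [[0, 0, 0.47], 0, 0.4],
    [[0, 0, 0], 0, 0.4],
    [[0, 0, 0], 0, 1],
    [[0, 0, 0], 0, 1],
    [[0, 0, 0], 0, 1],
    [[0, 0, 0], 0, 1],
    [[0, 0, 0], 0, 1],
    [[0, 0, 0], 0, 1],
    [[0, 0, 0], 0, 1],
    [[0, 0, 0], 0, 1],
    [[0, 0, 0], 0, 1],
  ],
)

```text
t: 28.1
ee_pos: [556.8, -300.3, 108.7]
orientation: [2.9, 1.206, 0.002]
ft_force: [-0.6, 0.5, 6.6]
width: 22.6
grasp_force: 30.0
```

move_arm(
  steps=[
    [[0, 0, -0.2], 0, 1],
    [[0, 0, -0.5], 0, 1],
    [[0, 0, -0.8], 0, 1],
    [[0, 0, -1], 0, 1],
    [[0, 0, -1], 0, 1],
    [[0, 0, -0.5], 0, 1],
    [[0, 0, 0], -1, 1],
    [[0, 0, 0], -1, 1],
    [[0, 0, 0], -1, 1],
    [[0, 0, 0], -1, 1],
    [[0, 0, 0], -1, 1],
    [[0, 0, 0], -1, 1],
    [[0, 0, 0], -1, 1],
    [[0, 0, 0], -1, 1],
    [[0, 0, 0], -1, 1],
    [[0, 0, 0], -1, 1],
    [[0, 0, 0], -0.8, 1],
    [[0, 0, 0], 0, 1],
  ],
)

```text
t: 29.6
ee_pos: [555.9, -299.8, 207.6]
orientation: [-2.033, -2.394, 0.0]
ft_force: [-0.8, 0.8, -1.6]
width: 22.7
grasp_force: 30.0
```

Run:
```python
from h import *
np.set_printoptions(precision=2,suppress=True)
o=ctrl.get_obs();print(o["ee_pos"],psi(),o["t"],o["width"],o["grasp_force"],delta([561.2,-246.6,136.7]))
d=cam("scene");e=o["ee_pos"]
for c in cams.cut_out("scene","torch"):
    m=c["pixels"].astype(np.uint8);r=cv2.minAreaRect(cv2.findNonZero(m));print(round(c["p"],2),np.array(c["rect"]),r)
print(proj(d,[e+[0,0,51],e+[0,0,-89]]))
```

```text
[ 555.85 -299.79  207.64] 99.30637998766117 29.6 22.688003064710855 29.976638853549957 [2.06 0.56 2.84]
0.88 [170.4 184.4  16.   49.4] ((170.5, 184.0), (51.97077560424805, 11.178619384765625), 78.69007110595703)
0.8 [220.2 225.1   5.4  32.9] ((218.31968688964844, 224.01641845703125), (34.31304168701172, 8.238751411437988), 84.80557250976562)
0.61 [131.4 226.9  31.   74.9] ((129.97061157226562, 226.88235473632812), (75.4285659790039, 18.432706832885742), 75.96376037597656)
0.59 [154.6 185.4   4.1  30.6] ((153.10243225097656, 186.47805786132812), (31.56905174255371, 3.911210060119629), 77.90524291992188)
0.21 [189.6 275.4  35.4  48.5] ((191.90000915527344, 276.3000183105469), (55.90169906616211, 18.335756301879883), 63.43495178222656)
[[166.79 157.46]
 [175.55 207.59]]
```

The torch is in the hand: the mask spans rows 160-209, as predicted for z 118-258. The arm can only turn about its vertical axis, so I tilt the torch by pivoting it in the pads. I press its head against the fixed block's left top edge.

move_arm(
  steps=[
    [[0.7, 0.19, 0], 0, 1],
    [[0.7, 0.19, 0], 0, 1],
    [[0.68, 0.18, 0.2], 0, 1],
    [[0, 0, 0.7], 0, 1],
    [[0, 0, 1], 0, 1],
    [[0, 0, 0.6], 0, 1],
    [[0, 0, 0.34], 0, 1],
    [[0, 0, 0], 0, 1],
    [[-0.2, 0, 0], 0, 1],
    [[-0.2, 0, 0], 0, 1],
    [[-0.2, 0, 0], 0, 1],
    [[-0.2, 0, 0], 0, 1],
    [[0, 0, 0], 0, 1],
  ],
)

```text
t: 30.78
ee_pos: [565.0, -266.8, 137.8]
orientation: [-2.038, -2.39, -0.001]
ft_force: [-2.4, 3.6, 1.5]
width: 22.8
grasp_force: 30.0
```

move_arm(
  steps=[
    [[-0.2, 0, 0], 0, 1],
    [[-0.2, 0, 0.03], 0, 1],
    [[-0.2, 0, 0.03], 0, 1],
    [[-0.2, 0, 0.04], 0, 1],
    [[-0.2, 0, 0.05], 0, 1],
    [[-0.18, 0, 0.06], 0, 1],
    [[0, 0, 0], 0, 1],
  ],
)

```text
t: 31.37
ee_pos: [570.3, -296.6, 131.7]
orientation: [2.036, 2.39, 0.0]
ft_force: [-0.7, 1.6, 1.6]
width: 22.5
grasp_force: 30.0
```

```bash
cat > ang.py <<'E'
from h import *
np.set_printoptions(precision=1,suppress=True)
o=ctrl.get_obs();e=o["ee_pos"];G=e+[0,0,19];p=np.radians(psi());h=np.array([np.cos(p),np.sin(p),0]);sg=107.7
print(e,psi(),o["t"],o["width"],o["ft_force"])
for n in("scene","wrist","top"):
    d=cam(n);cs=cams.cut_out(n,"torch");best=None
    for th in np.radians(np.arange(-10,91,2.5)):
        a=np.array([0,0,1])*np.cos(th)-h*np.sin(th)
        P=proj(d,[G+a*(s-sg) for s in np.linspace(5,135,40)]).round().astype(int)
        ok=(P[:,0]>=0)&(P[:,0]<560)&(P[:,1]>=0)&(P[:,1]<420)
        for k,c in enumerate(cs):
            m=c["pixels"];hit=m[P[ok,1],P[ok,0]].sum()
            # length match: pixel principal extents
            r=cv2.boundingRect(cv2.findNonZero(m.astype(np.uint8)))
            lo,hi=P.min(0),P.max(0);A=np.array([r[0],r[1],r[0]+r[2],r[1]+r[3]])
            sc=hit-0.3*np.abs(A-np.array([*lo,*hi])).sum()
            if best is None or sc>best[0]: best=(sc,np.degrees(th),hit,k,A,lo,hi)
    print(n,best)
E
python3 ang.py
```

```text
[ 570.3 -296.6  131.7] 99.12713523572017 31.3667 22.473825937921493 [-0.7  1.6  1.6]
scene (np.float64(11.8), np.float64(37.5), np.int64(22), 0, array([185, 198, 206, 228]), array([169, 194]), array([203, 217]))
wrist (np.float64(16.6), np.float64(40.0), np.int64(37), 2, array([251, 133, 303, 313]), array([278, 133]), array([279, 330]))
top (np.float64(22.1), np.float64(35.0), np.int64(29), 0, array([375, 207, 408, 223]), array([376, 209]), array([421, 216]))
```

It pivots nicely, to about 35° now. I go on to 45°.

move_arm(
  steps=[
    [[-0.2, 0, 0.08], 0, 1],
    [[-0.2, 0, 0.1], 0, 1],
    [[-0.2, 0, 0.1], 0, 1],
    [[-0.05, 0, 0.04], 0, 1],
    [[0, 0, 0], 0, 1],
    [[0, 0, 0], 0, 1],
  ],
)

```text
t: 32.17
ee_pos: [572.1, -311.5, 123.2]
orientation: [-2.037, -2.391, 0.0]
ft_force: [0.5, 1.1, 0.6]
width: 22.1
grasp_force: 30.0
```

```bash
cat >> ang.py <<'E'
# silhouette fit in the wrist picture: compare the mask with a projected cone/cylinder model
def model(d,th,sg=107.7,dx=0):
    a=np.array([0,0,1])*np.cos(th)-h*np.sin(th);v=np.cross(a,[-h[1],h[0],0]);w=np.array([-h[1],h[0],0]);M=np.zeros((420,560),np.uint8)
    for s0,s1,r0,r1 in((0,34,15,15),(34,42,15,11.5),(42,125,11.5,11.5),(125,140,10.5,10.5)):
        q=[G+a*(s-sg)+r*(np.cos(t)*v+np.sin(t)*w) for s,r in((s0,r0),(s1,r1)) for t in np.linspace(0,6.3,24)]
        cv2.fillConvexPoly(M,cv2.convexHull(proj(d,q).round().astype(np.int32)),1)
    return M>0
for n in("wrist","top","scene"):
    d=cam(n)
    for c in cams.cut_out(n,"torch"):
        m=c["pixels"];sc=[((model(d,np.radians(t),g)&m).sum()/(model(d,np.radians(t),g)|m).sum(),t,g) for t in range(20,71,3) for g in(100,108,116)]
        if max(sc)[0]>.25: print("IoU",n,max(sc),sorted(sc)[-3:])
E
python3 ang.py
```

```text
[ 572.1 -311.5  123.2] 99.14513920445812 32.1667 22.077528587721226 [0.5 1.1 0.6]
scene (np.float64(17.3), np.float64(37.5), np.int64(23), 0, array([165, 195, 207, 227]), array([164, 199]), array([198, 222]))
wrist (np.float64(15.7), np.float64(52.50000000000001), np.int64(37), 1, array([251, 108, 303, 312]), array([278, 109]), array([278, 330]))
top (np.float64(22.1), np.float64(52.50000000000001), np.int64(29), 1, array([374, 206, 415, 224]), array([374, 208]), array([429, 217]))
IoU wrist (np.float64(0.8691995646581577), 38, 116) [(np.float64(0.8363384188626907), 35, 116), (np.float64(0.8495328003082555), 41, 116), (np.float64(0.8691995646581577), 38, 116)]
IoU top (np.float64(0.6767241379310345), 35, 116) [(np.float64(0.650137741046832), 41, 116), (np.float64(0.6613603473227206), 32, 116), (np.float64(0.6767241379310345), 35, 116)]
```

move_arm(
  steps=[
    [[0.1, 0, -0.3], 0, 1],
    [[0, 0, -1], 0, 1],
    [[0, 0, -1], 0, 1],
    [[0.8, 0, -1], 0, 1],
    [[1, 0, -0.5], 0, 1],
    [[1, 0, 0], 0, 1],
    [[0.5, 0, 0], 0, 1],
    [[0, 0, 0], 0, 1],
    [[0, 0, 0], 0, 1],
  ],
)

```text
t: 33.52
ee_pos: [558.6, -227.2, 218.3]
orientation: [2.035, 2.393, -0.001]
ft_force: [-0.3, -0.9, -1.7]
width: 22.2
grasp_force: 30.0
```

```bash
python3 - <<'E'
s=open("ang.py").read();i=s.index("for n in(\"scene\"");j=s.index("# silhouette")
s=s[:i]+s[j:]
i=s.index("for n in(\"wrist\",\"top\"")
s=s[:i]+'''V=[]
for n in("wrist","top","scene"):
    d=cam(n);b=(0,)
    for c in cams.cut_out(n,"torch"):
        m=c["pixels"]
        sc=[((M&m).sum()/(M|m).sum(),t,g) for t in range(20,71,3) for g in range(84,130,5) for M in[model(d,np.radians(t),g)]]
        if max(sc)[0]>b[0]: b=max(sc);B=sc
    print(n,b);V.append([x[0] for x in B])
V=np.array(V);S=V.sum(0)
for k in np.argsort(-S)[:5]: print(B[k][1:],S[k],V[:,k])
'''
open("ang.py","w").write(s)
E
python3 ang.py
```

```text
[ 558.6 -227.2  218.3] 99.24667026716293 33.5167 22.177958917364375 [-0.3 -0.9 -1.7]
wrist (np.float64(0.9078165302231692), 32, 124)
top (np.float64(0.6461538461538462), 29, 129)
scene (0,)
(29, 129) 2.142166688359582 [0.8 0.6 0.6]
(29, 124) 2.1407800989955326 [0.9 0.6 0.6]
(32, 124) 2.1406563687157667 [0.9 0.6 0.6]
(26, 129) 2.087747393424908 [0.8 0.6 0.6]
(32, 129) 2.07661675843494 [0.9 0.6 0.6]
```

Run:
```python
from h import *
np.set_printoptions(precision=1,suppress=True)
o=ctrl.get_obs();G=o["ee_pos"]+[0,0,19];p=np.radians(psi());h=np.array([np.cos(p),np.sin(p),0])
d=cam("scene");g=cv2.cvtColor(d["image"],cv2.COLOR_RGB2GRAY)
def pts(d,t,sg): 
    a=np.array([0,0,1])*np.cos(t)-h*np.sin(t);return proj(d,[G,G-a*sg,G+a*(140-sg)])
for t in(30,40,50): print(t,pts(d,np.radians(t),107.7).ravel())
P=pts(d,np.radians(40),107.7);x0,y0=(P.min(0)-22).astype(int);x1,y1=(P.max(0)+22).astype(int)
print(x0,y0)
for r in g[y0:y1:2,x0:x1]: print("".join("#" if v<35 else "+" if v<60 else "-" if v<95 else " " for v in r))
```

```text
30 [198.  159.1 220.5 185.1 190.5 150.5]
40 [198.  159.1 225.2 179.6 188.9 152.3]
50 [198.  159.1 229.2 173.6 187.6 154.4]
166 130
         ####+------###++++###+++++++++++++++++++++-+++#####+--                  
         +###+-++--++++++#+++++++++++++++--++++++###########+--                  
           -##+++++#+++++++####++++++++++#############++++++++-                  
                   ######+----####++####+######++++++++++#++---                  
                   #####+------#+########+++++++++++++++++++---                  
                    +###+-++----+++++++++++++++#++++++++++++--                   
                      ###+++++--+++++++++++++++++#++++#+##++-                --  
                      +######+#+++++++++++++++++++++++#++#+-                     
                       #+####+++++++++++++++++++#+##+                            
                       #######++#++++++++++###+                                  
                       -####+##++++++++#-                      -----             
                       -######+#++#+++#-                           
[... 688 characters left out ...]
               -+        -##+##++#+#+-  -                       
                                            -####+##++++++-                      
                                              -###++++++++++                     
                                                #+++++++++++--                   
                                                -#+++++++++------                
                                                  -##+++++-------                
                                                    -++--+-----+-                
                                                      -+-+++++-                  
                                                        -++--
```

```bash
cat > tri.py <<'E'
from h import *
import sys
from scipy.optimize import least_squares
np.set_printoptions(precision=1,suppress=True)
o=ctrl.get_obs();G=o["ee_pos"]+[0,0,19];p=np.radians(psi());h=np.array([np.cos(p),np.sin(p),0]);w=np.array([-h[1],h[0],0])
def rim(t,sg):
    a=np.array([0,0,1])*np.cos(t)-h*np.sin(t);v=np.cross(a,w)
    return G-a*sg+15*np.array([np.cos(k)*v+np.sin(k)*w for k in np.linspace(0,6.28,60)])
D={n:cam(n) for n in("scene","top","wrist")}
# dark blob joined to the gripper in the scene view: extremes of the lens rim
g=cv2.cvtColor(D["scene"]["image"],cv2.COLOR_RGB2GRAY)
c=proj(D["scene"],rim(np.radians(42),110).mean(0))[0].round().astype(int)
y0,y1,x0,x1=c[1]-16,c[1]+18,c[0]-18,c[0]+16
m=(g[y0:y1,x0:x1]<70).astype(np.uint8);n,L,S,_=cv2.connectedComponentsWithStats(m)
k=1+S[1:,4].argmax();ys,xs=np.nonzero(L==k);E=[("scene",0,xs.max()+x0+1,1),("scene",1,ys.max()+y0+1,1)]
for n,ax in(("wrist",1),("top",0)):
    q=rim(np.radians(42),110).mean(0);q=proj(D[n],q)[0]
    for cc in cams.cut_out(n,"torch"):
        yx=np.argwhere(cc["pixels"])[:,::-1]
        if np.hypot(*(yx-q).T).min()<6: E.append((n,ax,yx[:,ax].min(),-1));break
print(E)
def f(x):
    r=rim(x[0],x[1]*100);return [(sg*(sg*proj(D[n],r)[:,ax]).max()-v)*(1 if n=="scene" else 1) for n,ax,v,sg in E]
s=least_squares(f,[np.radians(42),1.1],diff_step=1e-3);print("theta",np.degrees(s.x[0]),"sg",s.x[1]*100,"res",np.array(f(s.x)))
L=rim(s.x[0],s.x[1]*100).mean(0);print("tcp",o["ee_pos"],psi(),"t",o["t"],"lens",L,"lens-tcp",L-o["ee_pos"])
ax=h*np.sin(s.x[0])-np.array([0,0,np.cos(s.x[0])])
R0=np.array([float(v) for v in sys.argv[1:4]]) if len(sys.argv)>3 else np.array([544.6,-8,45.])
print("needed shift",R0-100*ax-L,"tool units",R.from_rotvec(o["orientation"]).inv().apply(R0-100*ax-L)/25,"dist",np.linalg.norm(R0-L),"aim err deg",np.degrees(np.arccos(ax@(R0-L)/np.linalg.norm(R0-L))))
E
python3 tri.py
```

```text
[('scene', 0, np.int64(230), 1), ('scene', 1, np.int64(187), 1), ('wrist', 1, np.int64(112), -1), ('top', 0, np.int64(344), -1)]
theta 37.65306735376532 sg 110.77541044482456 res [-0.3 -0.4  0.6 -2.1]
tcp [ 558.6 -228.1  218. ] 99.15804970077976 t 33.8667 lens [ 547.9 -161.4  149.2] lens-tcp [-10.7  66.6 -68.9]
needed shift [  6.4  93.1 -25. ] tool units [3.6 0.8 1. ] dist 185.4985141964085 aim err deg 19.037188114211997
```

Triangulation gives a slant of about 38° from upright, grip at s≈111. I go back to the edge for about 8° more.

move_arm(
  steps=[
    [[-0.5, 0, 0], 0, 1],
    [[-1, 0, 0], 0, 1],
    [[-1, 0, 0.5], 0, 1],
    [[-0.8, 0, 1], 0, 1],
    [[0, 0, 1], 0, 1],
    [[0, 0, 0.8], 0, 1],
    [[0, 0, 0.4], 0, 1],
    [[-0.1, 0, 0.1], 0, 1],
    [[-0.15, 0, 0.08], 0, 1],
    [[-0.15, 0, 0.08], 0, 1],
    [[-0.15, 0, 0.08], 0, 1],
    [[-0.1, 0, 0.06], 0, 1],
    [[0, 0, 0], 0, 1],
    [[0.1, 0, -0.3], 0, 1],
    [[0, 0, -1], 0, 1],
    [[0, 0, -1], 0, 1],
    [[0.8, 0, -1], 0, 1],
    [[1, 0, -0.7], 0, 1],
    [[1, 0, 0], 0, 1],
    [[0.5, 0, 0], 0, 1],
  ],
)

```text
t: 35.78
ee_pos: [561.3, -239.4, 218.4]
orientation: [2.033, 2.39, 0.002]
ft_force: [0.0, 0.3, -1.5]
width: 21.8
grasp_force: 30.0
```

move_arm(
  steps=[
    [[0, 0, 0], 0, 1],
    [[0, 0, 0], 0, 1],
  ],
)

```text
t: 35.95
ee_pos: [560.9, -240.8, 216.1]
orientation: [2.034, 2.393, -0.001]
ft_force: [-0.4, -1.1, -2.1]
width: 22.2
grasp_force: 30.0
```

```bash
python3 tri.py
```

```text
[('scene', 0, np.int64(230), 1), ('scene', 1, np.int64(184), 1), ('wrist', 1, np.int64(93), -1), ('top', 0, np.int64(344), -1)]
theta 46.28343238095671 sg 111.09285167409982 res [-1.  -0.  -0.  -0.6]
tcp [ 560.9 -240.8  216.1] 99.11672452783019 t 35.95 lens [ 548.  -161.7  158.2] lens-tcp [-12.9  79.1 -58. ]
needed shift [  8.2  82.4 -44.1] tool units [3.2 0.9 1.8] dist 190.92249825762926 aim err deg 9.559400243942083
```

The slant is now 46°. I move to the inspection pose, aiming at (545,-7,45).

move_arm(
  steps=[
    [[0.5, 0.2, 0], 0, 1],
    [[0.8, 0.3, 0.3], 0, 1],
    [[0.8, 0.37, 0.5], 0, 1],
    [[0.6, 0, 0.5], 0, 1],
    [[0.4, 0, 0.3], 0, 1],
    [[0.14, 0, 0.16], 0, 1],
    [[0, 0, 0], 0, 1],
    [[0, 0, 0], 0, 1],
    [[0, 0, 0], 0, 1],
  ],
)

```text
t: 36.95
ee_pos: [570.0, -158.3, 172.6]
orientation: [2.037, 2.39, 0.001]
ft_force: [0.2, -0.3, -0.0]
width: 22.4
grasp_force: 30.0
```

```bash
python3 tri.py 545 -7 45
python3 - <<'E'
from h import *
for n in("wrist","top","scene"):
    d=cam(n)
    print(n,"pred rosette top",proj(d,[545,-7,45]))
    for t in("rosette_square","relief"):
        for c in cams.boxes_of(n,t)[:2]:print(t,round(c["p"],2),np.array(c["rect"]).round(0),at(d,c["rect"][:2],36).round(0))
E
```

```text
[('scene', 0, np.int64(253), 1), ('scene', 1, np.int64(186), 1), ('top', 0, np.int64(303), -1)]
theta 52.60023865600414 sg 94.9208781265231 res [4.8 0.2 3.2]
tcp [ 570.  -158.3  172.6] 99.1255313082153 t 36.95 lens [558.1 -84.  133.7] lens-tcp [-11.9  74.3 -38.8]
needed shift [ -0.5  -1.4 -28. ] tool units [-0.1 -0.   1.1] dist 118.23790122831966 aim err deg 11.248134860636844
wrist pred rosette top [[276.93869144  33.90294639]]
rosette_square 0.92 [278.  42.  61.  61.] [[547. -12.  36.]]
rosette_square 0.75 [477. 168.  98.  98.] [[773. -89.  36.]]
relief 0.71 [276.  44.  58.  56.] [[545. -14.  36.]]
relief 0.56 [276.  85. 249. 171.] [[551. -53.  36.]]
top pred rosette top [[275.36480606 222.17612721]]
rosette_square 0.95 [276. 222.  22.  27.] [[545.  -8.  36.]]
relief 0.92 [277. 225.  95. 102.] [[538. -10.  36.]]
scene pred rosette top [[276.58535946 198.45873261]]
rosette_square 0.63 [277. 204.  16.  13.] [[560. -13.  36.]]
relief 0.58 [280. 213.  85.  55.] [[601. -29.  36.]]
```

Run:
```python
from h import *
d=cam("wrist")
for c in cams.cut_out("wrist","torch"):
    yx=np.argwhere(c["pixels"]);print(round(c["p"],2),yx.min(0),yx.max(0))
g=cv2.cvtColor(d["image"],cv2.COLOR_RGB2GRAY);print(g[70:140:5,240:320:5])
o=ctrl.get_obs();print(o["t"],o["width"],o["ft_force"],o["qvel"].round(3),o["ee_pos"])
```

```text
0.63 [278  99] [364 277]
0.58 [ 94 251] [311 302]
0.44 [365 242] [373 249]
[[ 95  95  95  97  98  96  97  94  89  65  43  87  98  97 115 177]
 [ 94  94  95  96  97  97  98  97  97  97  95  95  96  96 177 177]
 [ 94  95  96  96  98  99  97  97  97  98  97  97 102 178 179 178]
 [ 95  95  97  97  98  98  98  97  98  97  98  97 172 177 179 179]
 [ 93  96  96  98  98  97  98  98  97  98  99 114 180 179 179 153]
 [ 92  91  96  97  98  42  24  28  26  36  99 182 181 149 132 172]
 [ 93  79  94  89  29  55  38  33  39  54  43 141 130 171 152 125]
 [ 97  97  84  45  39  52  33  35  32  47  54  56 127 180 180 180]
 [ 96  95  95  45  44  51  35  34  34  46  55  49 172 181 180 179]
 [ 97  78  95  45  48  52  31  28  31  45  61  49 156 123 172 179]
 [ 97  87  86  45  23  25  28  27  27  27  24  50  84  82  97  99]
 [ 96  96  72  22  23  26  29  32  28  27  24  21  80  97 107 143]
 [ 98  81  88  19  27  29  30  31  31  31  29  22  82 174 177 179]
 [ 80  79  96  22  25  29  31  31  32  32  28  27 128 151 177 161]]
37.75 21.88205125284256 [-1.15428564  0.23461514 -1.3976366 ] [ 0.     0.     0.    -0.001  0.    -0.001] [ 569.37904568 -157.47064735  171.89775786]
```

The torch's lens still sits at row 94 in the wrist view, so it has not slipped. It is 10 cm from the rosette, aimed at it, still, and slanted 46°. I hand in.

```bash
python3 -c "
from workcell import ctrl
print(ctrl.close_job())"
```

```text
the job is handed in; nothing more can be done
None
```

I handed the job in at about 38 s: the square rosette is seated and pressed into the socket with 30 N, and the arm is holding the torch still at about 46°, lens roughly 10 cm from the rosette and aimed at it. The first grasp missed and the first insertion caught on the rim at about 40 N, so I re-levelled the rosette on the table and tried again.

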